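# Put the balance check weights back in their graded block

### The job

The check of the filter balance is finished: put the four steel weights, one of them still on the pan, back into the wooden block, each in the pocket bored for it, so that they stand in a row from largest to smallest. Set each one gently down, upright, until it rests on the floor of its pocket, without knocking any over, and leave the petri dishes and the beaker where they are.

Things in the scene. Friction and masses are not known exactly. Their poses are not given: they have to be found in the camera images.
- weight_largest: polished stainless cylindrical weight with a narrow neck and a round knob on top, standing upright; body 46 mm in diameter and 46 mm high, knob 27 mm in diameter, 76 mm high over all, about 500 g; origin at the centre of its underside, z up. The largest of the four. Starts standing on the pan of the balance.
- weight_second: polished stainless cylindrical weight with a narrow neck and a round knob on top, standing upright; body 36 mm in diameter and 36 mm high, knob 21 mm in diameter, 60 mm high over all, about 200 g; origin at the centre of its underside, z up. The second largest. Starts standing on the worktop between the balance and the block.
- weight_third: polished stainless cylindrical weight with a narrow neck and a round knob on top, standing upright; body 28 mm in diameter and 29 mm high, knob 17 mm in diameter, 49 mm high over all, about 100 g; origin at the centre of its underside, z up. The third in size. Starts standing on the worktop between the balance and the block.
- weight_smallest: polished stainless cylindrical weight with a narrow neck and a round knob on top, standing upright; body 20 mm in diameter and 24 mm high, knob 13 mm in diameter, 39 mm high over all, about 50 g; origin at the centre of its underside, z up. The smallest. Starts standing on the worktop between the balance and the block.
- weight_block: fixed wooden block 84 x 240 x 24 mm (x, y, z), dark plinth 3 mm wider; may be turned any way. Origin: centre of underside. Along its y four round pockets 12 mm deep (floor at z = 12), mouths countersunk 4 mm; a weight one size too large does not go in. Centre y and diameter: +75, 56; +10, 44.5; -45, 34.5; -90, 26 mm (all x = 0)
- balance: fixed white top-pan balance, 200 x 160 mm (x, y), sloping display panel at its -x end. Origin at the centre of its underside, z up. Round steel pan 120 mm in diameter centred at x = +34 mm, y = 0, its top 62 mm above the worktop. A bystander but for the weight that stands on its pan.
- petri_1: loose bystander: petri dish, 60 mm in diameter, 14 mm high, behind the weights; origin at the centre of its underside
- petri_2: loose bystander: petri dish, 60 mm in diameter, 14 mm high, behind the balance; origin at the centre of its underside
- beaker: loose bystander: small glass beaker, 59 mm in diameter, 71 mm high, on the far right; origin at the centre of its underside

How it is judged:
At the end, for the whole second after the job is handed in: Every weight stands upright (within 0.1 rad) and at rest in its own pocket: its axis within 8 mm of the pocket's centre along and across the row, its underside on the pocket floor (9 to 15 mm above the block's underside) (x of weight_largest in the frame of weight_block between -0.008 and 0.008 m and y of weight_largest in the frame of weight_block between 0.067 and 0.083 m and z of weight_largest in the frame of weight_block between 0.009 and 0.015 m and angle between each of weight_largest, weight_second, weight_third, weight_smallest's own z axis and vertical below 0.1 rad and linear speed of each of weight_largest, weight_second, weight_third, weight_smallest below 0.02 m/s and x of weight_second in the frame of weight_block between -0.008 and 0.008 m and y of weight_second in the frame of weight_block between 0.002 and 0.018 m and z of weight_second in the frame of weight_block between 0.009 and 0.015 m and x of weight_third in the frame of weight_block between -0.008 and 0.008 m and y of weight_third in the frame of weight_block between -0.053 and -0.037 m and z of weight_third in the frame of weight_block between 0.009 and 0.015 m and x of weight_smallest in the frame of weight_block between -0.008 and 0.008 m and y of weight_smallest in the frame of weight_block between -0.098 and -0.082 m and z of weight_smallest in the frame of weight_block between 0.009 and 0.015 m); the robot touches nothing.
It fails at once if a weight is knocked over (tilts more than 0.6 rad) (angle between any of weight_largest, weight_second, weight_third, weight_smallest's own z axis and vertical above 0.6 rad).
It fails at once if a weight is dropped or thrown into the block (faster than 0.5 m/s over the block with its underside below 60 mm) ((horizontal distance between weight_largest and weight_block below 0.12 m and height (world z) of weight_largest below 0.06 m and linear speed of weight_largest above 0.5 m/s) or (horizontal distance between weight_second and weight_block below 0.12 m and height (world z) of weight_second below 0.06 m and linear speed of weight_second above 0.5 m/s) or (horizontal distance between weight_third and weight_block below 0.12 m and height (world z) of weight_third below 0.06 m and linear speed of weight_third above 0.5 m/s) or (horizontal distance between weight_smallest and weight_block below 0.12 m and height (world z) of weight_smallest below 0.06 m and linear speed of weight_smallest above 0.5 m/s)).
It fails at once if a petri dish or the beaker is pushed away (more than 20 mm) (distance of any of petri_1, petri_2, beaker from where it was at the start of the episode above 0.02 m).
It also fails if it takes over 120 s, if anything falls off the work surface, if the arm or the gripper's body presses on something with over 40 N, if the wrist force passes 120 N, or if a joint passes its speed limit or range.

### The arm

A 6-joint arm with a two-finger parallel gripper is mounted at the origin on a cart in front of the work surface, level with it; the furniture and walls round the work are solid. World frame = base frame: x ahead of the robot, y to its left, z up, the work surface at z = 0. Lengths are in m, angles in rad, forces in N, time in s.
With the tool pointing down it reaches from about 0.275 to 0.725 m from the base axis. Payload 5.6 kg.
Tool frame: the origin (TCP) lies on the front face of the gripper's body, between the roots of the fingers; the fingertips stand 73 mm ahead of it and the grasp point (between the pads) lies 54 mm ahead of it; z points along the fingers, y is the line along which they close (so a half turn about z gives the same grasp; the last joint's range is limited). The gripper opens to 85 mm and grips with 20 to 120 N. Pads are 22 mm wide; open, the fingers measure 114 mm over their backs; the gripper's body (76 mm by 85 mm) begins 54 mm behind the grasp point. The pads swing forward as they close: fully open they stand 13 mm farther back than shut.
Start: joints at [-1.048, 0.255, 0.108, 0, -1.424, -0.285], TCP at [0.13, -0.535, 0.304] pointing down, gripper open.
Joint ranges: [-2.95, 2.95], [-1.21, 1.97], [-1.09, 1.5], [-2.87, 1.71], [-2.94, -0.07], [-3.05, 3.05]. Speed limits (rad/s): [2.57, 2.57, 3.14, 3.14, 3.14, 3.14].

### API

Orientations are given as a rotation vector (axis times angle).
In Python, from station import arm, eyes gives the robot as it stands.
- The arm moves only by the shell command python3 -m crank 'ROWS' [FORCE]. ROWS is JSON, a list of rows, each an object of numbers: "x", "y", "z": the shift along the tool's x, y, z in units of 25 mm (1.0 is 25 mm); "ax", "ay", "az": the turn, a rotation vector about the tool's x, y, z in units of 6 degrees (1.0 is 6 degrees); "jaw": the opening, from 0 (shut) to 1 (fully open). A call has 1 to 12 rows; each row shifts and turns the commanded pose from where the row before left it, along the tool's axes as they then stand; what a row does not reach is not made up. A row lasts 1/8 s, in which the tool goes at most 62.5 mm and 10.7 degrees, less where a joint would pass 70% of its speed; a pose out of reach is approached as far as the arm can. A call is refused whole if a number of a shift passes 1 or a number of a turn 1, either way. A call with a gripper value outside its range is refused whole. The fingers move at their own pace and stop on an object; FORCE is the grip in N (left out, the last holds). Time passes only in rows, so rows that do not move let the fingers close. It gives the time, the measured TCP pose, the force, the opening and the grip force at its end, in the units of the state.
- arm.state(): the state, without advancing time (a new reading comes with each control period).
- eyes.grab_frame(name): name is "scene" or "top" or "wrist"; returns a dict with "pixels" (400x640x3 uint8, red, green, blue), "camera_matrix" (3x3 intrinsics, pixels), "D" ([k1, k2, p1, p2, k3] as OpenCV has them; the pictures are not rectified), "view" (4x4, takes a point from world to camera coordinates). Camera axes: x right, y up, looking along -z (the intrinsics and any distortion apply to the point x, -y, -z); pixel columns grow to the right and rows downward; lengths in m; the calibration is good to about 2 mm. A picture is of the moment at which its call begins. There is no depth.
- arm.finish_job(): hands the job in; it is judged then, once.
The state is a dict: "t": time; "joints": joint angles; "joint_velocities": joint speeds; "effort": joint torques, N m; "position": TCP position; "tool_rot": TCP orientation; "wrist_force": force on the tool from outside, world axes, zero at the start; "torque": the same for the moment, N m; "opening": opening from 0.0 (shut) to 1.0 (fully open); "gripper_force": force on a finger pad.
Only numpy, scipy, OpenCV 4.12 (cv2) and the standard library are available. Lean on these libraries where they do the work, as an engineer would, in place of code of your own. Each camera call takes 0.05 s, during which the arm holds its last target. There are 200 camera calls.

## Working session

There is one attempt and no reset: what is moved stays moved. The work goes in short steps, Python scripts to look and compute and a shell command to move; the robot and the scene stay as the last step left them, time stands still between calls to the robot, and variables do not carry over. Pictures are saved under pics/ and viewed, at most 14 in all, crops included, and the job is handed in when it is done.

```bash
mkdir -p pics; ls; python3 - <<'E'
from station import arm, eyes
import cv2, json
s=arm.state(); print(s)
for n in("scene","top"):
    f=eyes.grab_frame(n); cv2.imwrite(f"pics/{n}0.png",f["pixels"][:,:,::-1]); print(n,f["camera_matrix"],f["D"],f["view"])
E
```

```text
pics
{'t': 0.0, 'joints': array([-1.04840822e+00,  2.55727481e-01,  1.07010818e-01, -5.00653425e-04,
       -1.42390914e+00, -2.84577947e-01]), 'joint_velocities': array([-3.09675575e-06,  1.35352336e-04, -2.10609627e-05, -9.66331982e-04,
       -1.54605329e-03,  1.36450952e-03]), 'effort': array([-1.00872014e-03, -3.86631775e+01,  2.37942713e+01,  5.36564693e+00,
       -6.17680213e-03,  2.24499331e-05]), 'position': array([ 0.12953608, -0.53415341,  0.3030045 ]), 'tool_rot': array([ 3.72525372e-01, -3.11916158e+00, -2.94812626e-03]), 'wrist_force': array([-0.08515403, -0.42030621, -0.51668324]), 'torque': array([-0.00507121, -0.0128707 , -0.0715982 ]), 'gripper_force': 0.0, 'opening': 0.9994460524666118}
scene [[476.36729562   0.         319.28256617]
 [  0.         476.36729562 197.53573388]
 [  0.           0.           1.        ]] [-0.09400565  0.          0.          0.          0.        ] [[-0.7777367  -0.62820479 -0.02200843  0.4048774 ]
 [ 0.33703346 -0.44630041  0.82898998 -0.29809997]
 [-0.53059785  0.63731836  0.55883024 -0.93455698]
 [ 0.          0.          0.          1.        ]]
top [[378.3393436    0.         316.00828278]
 [  0.         378.3393436  201.82462884]
 [  0.           0.           1.        ]] [0.02451099 0.         0.         0.         0.        ] [[-0.01872341 -0.99980713 -0.00592758 -0.08937178]
 [ 0.99513107 -0.01920898  0.09667045 -0.58305072]
 [-0.09676566 -0.00408872  0.99529879 -1.15503273]
 [ 0.          0.          0.          1.        ]]
```

View pics/scene0.png

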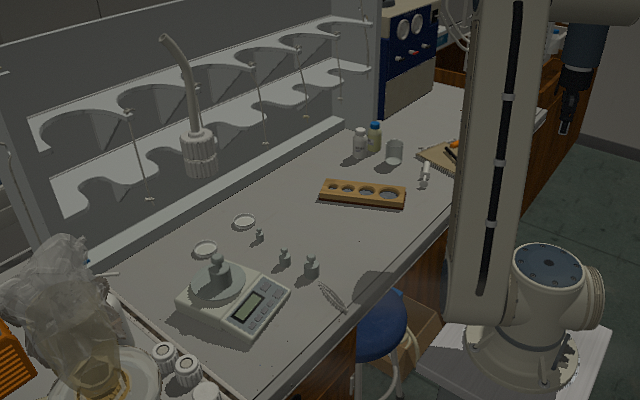

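View pics/top0.png

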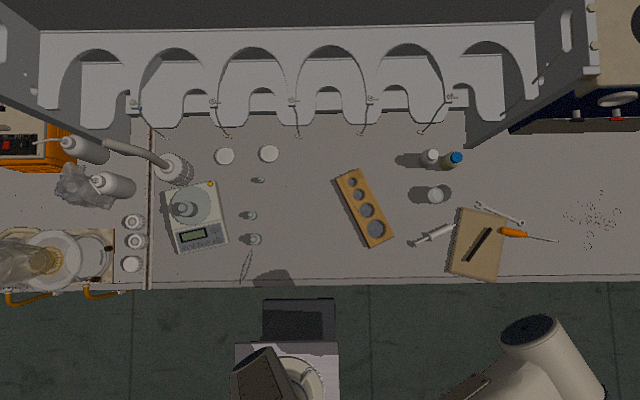

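The scene view shows the balance at (230,300), the three loose weights at (258,237), (284,258) and (310,267), and the block at (362,193). In the top view the weights are near (258,180), (250,215) and (255,239), the largest is at (185,209), and the pockets run from (351,182) for the smallest to (376,229) for the largest.

```bash
cat > h.py <<'E'
from station import arm, eyes
import cv2, numpy as np
from scipy.spatial.transform import Rotation as R
def ray(f,uv):
    p=cv2.undistortPoints(np.array([[uv]],float),f["camera_matrix"],np.array(f["D"]))[0,0]
    V=np.array(f["view"]); d=V[:3,:3].T@np.array([p[0],-p[1],-1]); return -V[:3,:3].T@V[:3,3],d
def plane(f,uv,z):
    o,d=ray(f,uv); return o+d*(z-o[2])/d[2]
def proj(f,P):
    V=np.array(f["view"]); c=V[:3,:3]@np.array(P,float)+V[:3,3]
    return cv2.projectPoints(np.array([[c[0],-c[1],-c[2]]]),np.zeros(3),np.zeros(3),f["camera_matrix"],np.array(f["D"]))[0].ravel()
def two(f1,a,f2,b):
    o1,d1=ray(f1,a);o2,d2=ray(f2,b)
    s=np.linalg.lstsq(np.c_[d1,-d2],o2-o1,rcond=None)[0]
    A,B=o1+s[0]*d1,o2+s[1]*d2; return (A+B)/2,np.linalg.norm(A-B)
E
python3 - <<'E'
from h import *
t=eyes.grab_frame("top");s=eyes.grab_frame("scene")
for n,(u,z) in dict(L=((185,209),.13),w2=((255,239),.04),w3=((250,215),.03),ws=((258,180),.02),pL=((376,229),.024),p2=((366,210.5),.024),p3=((357,195),.024),ps=((351,182),.024),pet1=((268,153),.01),pet2=((225,156),.01),beaker=((436,194),.07)).items(): print(n,plane(t,u,z).round(3))
a=t["pixels"][150:260,150:270,::-1];b=t["pixels"][155:255,325:400,::-1]
a=cv2.resize(a,None,fx=4,fy=4,interpolation=cv2.INTER_CUBIC);b=cv2.resize(b,None,fx=4,fy=4,interpolation=cv2.INTER_CUBIC)
c=np.zeros((440,780,3),np.uint8);c[:,:480]=a;c[:400,480:780]=b
cv2.imwrite("pics/crop.png",c)
cv2.imwrite("pics/crops.png",cv2.resize(s["pixels"][170:330,170:410,::-1],None,fx=3,fy=3,interpolation=cv2.INTER_CUBIC))
E
```

```text
L [0.558 0.273 0.13 ]
w2 [0.469 0.089 0.04 ]
w3 [0.544 0.106 0.03 ]
ws [0.655 0.082 0.02 ]
pL [ 0.493 -0.285  0.024]
p2 [ 0.551 -0.256  0.024]
p3 [ 0.601 -0.23   0.024]
ps [ 0.642 -0.212  0.024]
pet1 [0.744 0.051 0.01 ]
pet2 [0.736 0.189 0.01 ]
beaker [ 0.594 -0.462  0.07 ]
```

View pics/crop.png

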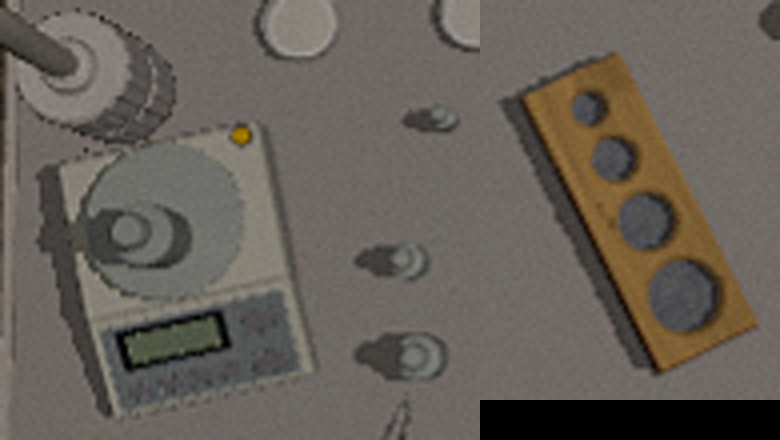

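View pics/crops.png

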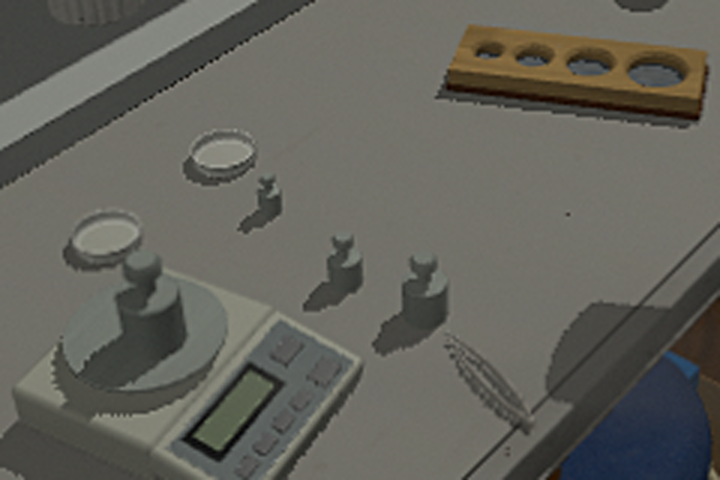

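The crops show the knobs at these top-view pixels: largest (182,207.5), second (254.2,238.6), third (251,214.4), smallest (259.2,179.4). In the scene view they are at (217,258.4), (310.7,259), (284,251.3) and (258.4,230.4).

```bash
python3 - <<'E'
from h import *
t=eyes.grab_frame("top");s=eyes.grab_frame("scene")
for n,a,b,z in (("L",(182.1,207.4),(217,258.4),.1255),("w2",(254.2,238.7),(310.7,259),.0495),("w3",(251,214.5),(284,251.3),.0405),("ws",(259.2,179.5),(258.4,230.4),.0325)):
    P,e=two(t,a,s,b); print(n,P.round(4),round(e,4),"top",plane(t,a,z).round(4),"scene",plane(s,b,z).round(4))
hsv=cv2.cvtColor(t["pixels"],cv2.COLOR_RGB2HSV)
m=cv2.inRange(hsv,(8,90,60),(28,255,255)); m[:150]=0;m[260:]=0;m[:,:320]=0;m[:,400:]=0
cs,hr=cv2.findContours(m,cv2.RETR_CCOMP,cv2.CHAIN_APPROX_NONE)
for c,h in zip(cs,hr[0]):
    if cv2.contourArea(c)<20: continue
    if h[3]<0:
        r=cv2.minAreaRect(c); print("rect",plane(t,r[0],.024).round(4)); q=[plane(t,p,.024)[:2] for p in cv2.boxPoints(r)]
        print(np.round(q,4),[np.linalg.norm(q[i]-q[i-1]).round(4) for i in range(4)])
    else:
        e=cv2.fitEllipse(c); print("hole",plane(t,e[0],.024).round(4),e[1])
print("lamp",plane(t,(170,165),.1))
E
```

```text
L [0.5627 0.2809 0.1299] 0.0001 top [0.5631 0.2825 0.1255] scene [0.567  0.2779 0.1255]
w2 [0.4707 0.0907 0.0453] 0.0014 top [0.4701 0.0895 0.0495] scene [0.4682 0.0946 0.0495]
w3 [0.5453 0.1016 0.0373] 0.0011 top [0.5446 0.1007 0.0405] scene [0.5431 0.1046 0.0405]
ws [0.6556 0.0771 0.033 ] 0.0029 top [0.6545 0.0762 0.0325] scene [0.6575 0.0773 0.0325]
rect [ 0.5611 -0.2523  0.024 ]
[[ 0.6526 -0.1613]
 [ 0.6907 -0.239 ]
 [ 0.4711 -0.3417]
 [ 0.4343 -0.2651]] [np.float64(0.2417), np.float64(0.0866), np.float64(0.2423), np.float64(0.0849)]
hole [ 0.4949 -0.2837  0.024 ] (18.75086212158203, 19.045063018798828)
hole [ 0.5535 -0.2562  0.024 ] (14.923212051391602, 15.277724266052246)
hole [ 0.6026 -0.2328  0.024 ] (11.446089744567871, 12.14422607421875)
hole [ 0.6436 -0.2142  0.024 ] (8.805425643920898, 9.69246768951416)
lamp [0.69203993 0.32917816 0.1       ]
```

```bash
cat >> h.py <<'E'
WY=np.degrees(np.arctan2(.906,-.4234))
def go(P):
    "shift to P in tool units, and yaw/tilt correction"
    s=arm.state(); Rm=R.from_rotvec(s["tool_rot"])
    d=np.array(P)-s["position"]
    a=np.radians(WY); Y=np.array([np.cos(a),np.sin(a),0]);Z=np.array([0,0,-1.]);T=R.from_matrix(np.c_[np.cross(Y,Z),Y,Z])
    print("t",s["t"],"pos",s["position"].round(4),"shift",(Rm.inv().apply(d)/.025).round(2),"turn",(np.degrees((Rm.inv()*T).as_rotvec())/6).round(2),"open",round(s["opening"],3),"gf",s["gripper_force"],"F",s["wrist_force"].round(1))
E
python3 -m crank '[{"az":-0.95},{"az":-0.95},{}]'; python3 -c "
from h import *
go((.4702,.0905,.20))"
```

```text
t 0.3 pos [ 0.1296 -0.5344  0.3036] shift [-19.13  21.08   4.16] turn [ 0.01 -0.   -1.9 ] open 1.002 gf 0.0 F [-0.2  0.1  0.3]schema error: expected keys x, y, z, ax, ay, az, jaw
```

```bash
python3 -m crank '[{"x":0,"y":0,"z":0,"ax":0,"ay":0,"az":-0.95,"jaw":1},{"x":0,"y":0,"z":0,"ax":0,"ay":0,"az":-0.95,"jaw":1}]'; python3 -c "
from h import *
go((.4702,.0905,.20))"
```

```text
t: 0.55
position: [0.1296, -0.5345, 0.3038]
tool_rot: [-0.686, 3.066, 0.0]
wrist_force: [0.5, -0.5, 0.5]
opening: 1.0
gripper_force: 0.0
t 0.55 pos [ 0.1296 -0.5345  0.3038] shift [-22.98  16.81   4.16] turn [0.   0.   0.03] open 1.0 gf 0.0 F [ 0.5 -0.5  0.5]
```

```bash
python3 -m crank '[{"x":-1,"y":0.73,"z":0,"ax":0,"ay":0,"az":0,"jaw":1},{"x":-1,"y":0.73,"z":0,"ax":0,"ay":0,"az":0,"jaw":1},{"x":-1,"y":0.73,"z":0,"ax":0,"ay":0,"az":0,"jaw":1},{"x":-1,"y":0.73,"z":0,"ax":0,"ay":0,"az":0,"jaw":1},{"x":-1,"y":0.73,"z":0,"ax":0,"ay":0,"az":0,"jaw":1},{"x":-1,"y":0.73,"z":0,"ax":0,"ay":0,"az":0,"jaw":1},{"x":-1,"y":0.73,"z":0,"ax":0,"ay":0,"az":0,"jaw":1},{"x":-1,"y":0.73,"z":0,"ax":0,"ay":0,"az":0,"jaw":1},{"x":-1,"y":0.73,"z":0,"ax":0,"ay":0,"az":0,"jaw":1},{"x":-1,"y":0.73,"z":0,"ax":0,"ay":0,"az":0,"jaw":1},{"x":-1,"y":0.73,"z":0,"ax":0,"ay":0,"az":0,"jaw":1},{"x":-1,"y":0.73,"z":0,"ax":0,"ay":0,"az":0,"jaw":1}]' && python3 -m crank '[{"x":-1,"y":0.73,"z":0.4,"ax":0,"ay":0,"az":0,"jaw":1},{"x":-1,"y":0.73,"z":0.4,"ax":0,"ay":0,"az":0,"jaw":1},{"x":-1,"y":0.73,"z":0.4,"ax":0,"ay":0,"az":0,"jaw":1},{"x":-1,"y":0.73,"z":0.4,"ax":0,"ay":0,"az":0,"jaw":1},{"x":-1,"y":0.73,"z":0.4,"ax":0,"ay":0,"az":0,"jaw":1},{"x":-1,"y":0.73,"z":0.4,"ax":0,"ay":0,"az":0,"jaw":1},{"x":-1,"y":0.73,"z":0.4,"ax":0,"ay":0,"az":0,"jaw":1},{"x":-1,"y":0.73,"z":0.4,"ax":0,"ay":0,"az":0,"jaw":1},{"x":-1,"y":0.73,"z":0.4,"ax":0,"ay":0,"az":0,"jaw":1},{"x":-1,"y":0.73,"z":0.4,"ax":0,"ay":0,"az":0,"jaw":1},{"x":-1,"y":0.73,"z":0.2,"ax":0,"ay":0,"az":0,"jaw":1}]'; python3 -c "
from h import *
go((.4702,.0905,.20))
f=eyes.grab_frame('wrist');cv2.imwrite('pics/w1.png',f['pixels'][:,:,::-1]);print(f['view'],f['camera_matrix'],f['D'])
for P in ((.4702,.0905,.0495),(.545,.1015,.0405),(.655,.077,.0325),(.563,.281,.1255)):print(proj(f,P))"
```

```text
t: 2.05
position: [0.3091, -0.2082, 0.304]
tool_rot: [-0.681, 3.067, -0.0]
wrist_force: [0.0, -1.0, -0.0]
opening: 0.999
gripper_force: 0.0
t: 3.42
position: [0.4732, 0.0899, 0.1983]
tool_rot: [0.681, -3.066, 0.0]
wrist_force: [-0.3, -0.1, -0.1]
opening: 1.002
gripper_force: 0.0
t 3.425 pos [0.4732 0.0899 0.1983] shift [ 0.1   0.07 -0.07] turn [ 0.   -0.01 -0.  ] open 1.002 gf 0.0 F [-0.3 -0.1 -0.1]
[[-0.42331303  0.90598264 -0.00123779  0.11897855]
 [-0.86079226 -0.40262356 -0.31133737  0.45051586]
 [-0.28256461 -0.13072769  0.95029864 -0.13489716]
 [ 0.          0.          0.          1.        ]] [[298.05711545   0.         320.89736553]
 [  0.         298.05711545 192.78088374]
 [  0.           0.           1.        ]] [-0.02491145  0.          0.          0.          0.        ]
[323.29013546 200.569943  ]
[298.53799708 274.10894611]
[233.43078947 345.27878336]
[505.68201787 447.662082  ]
```

View pics/w1.png

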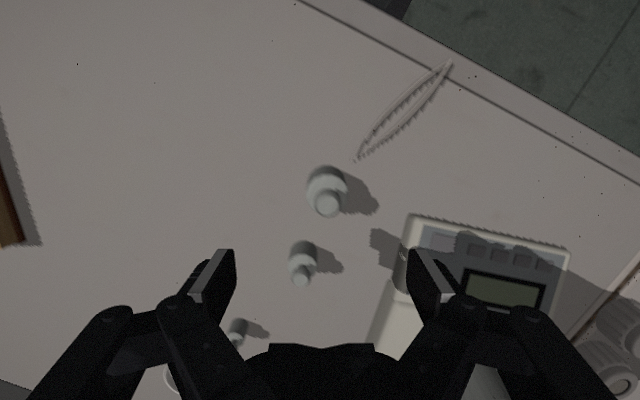

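The wrist view shows the second weight's knob at (326,201) and the third's at (301,276), each within 3 px of prediction. The open fingertips are about 60 mm ahead of the TCP. Next is grasping the second weight.

```bash
python3 -m crank '[{"x":0.1,"y":0.13,"z":0,"ax":0,"ay":0,"az":0,"jaw":0.7},{"x":0,"y":0,"z":0,"ax":0,"ay":0,"az":0,"jaw":0.7},{"x":0,"y":0,"z":0.9,"ax":0,"ay":0,"az":0,"jaw":0.7},{"x":0,"y":0,"z":0.9,"ax":0,"ay":0,"az":0,"jaw":0.7},{"x":0,"y":0,"z":0.9,"ax":0,"ay":0,"az":0,"jaw":0.7},{"x":0,"y":0,"z":0.9,"ax":0,"ay":0,"az":0,"jaw":0.7},{"x":0,"y":0,"z":0.9,"ax":0,"ay":0,"az":0,"jaw":0.7},{"x":0,"y":0,"z":0,"ax":0,"ay":0,"az":0,"jaw":0.7}]' 40; python3 -c "
from h import *
go((.4696,.0919,.086))
f=eyes.grab_frame('wrist');cv2.imwrite('pics/w2.png',f['pixels'][:,:,::-1])"
```

```text
t: 4.47
position: [0.4683, 0.0899, 0.0856]
tool_rot: [0.679, -3.064, 0.001]
wrist_force: [0.5, -0.0, 0.3]
opening: 0.7
gripper_force: 0.0
t 4.475 pos [0.4683 0.0899 0.0856] shift [-0.08  0.05 -0.02] turn [-0.   -0.03 -0.01] open 0.7 gf 0.0 F [ 0.5 -0.   0.3]
```

View pics/w2.png

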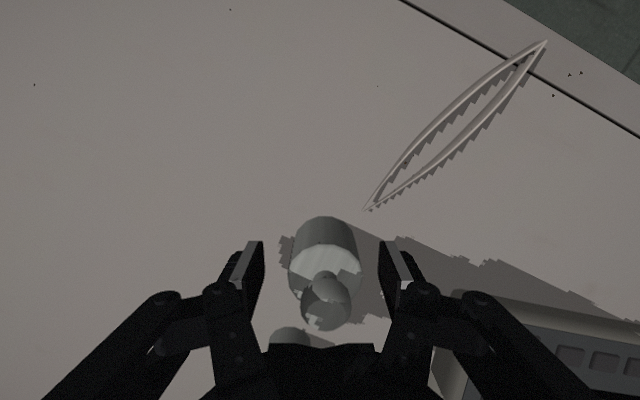

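The body stands centred between the pads, at about (325,270). Closing and lifting.

```bash
python3 -m crank '[{"x":-0.08,"y":0.05,"z":0,"ax":0,"ay":0,"az":0,"jaw":0.7},{"x":0,"y":0,"z":0,"ax":0,"ay":0,"az":0,"jaw":0.2},{"x":0,"y":0,"z":0,"ax":0,"ay":0,"az":0,"jaw":0.2},{"x":0,"y":0,"z":0,"ax":0,"ay":0,"az":0,"jaw":0.2},{"x":0,"y":0,"z":0,"ax":0,"ay":0,"az":0,"jaw":0.2},{"x":0,"y":0,"z":-0.5,"ax":0,"ay":0,"az":0,"jaw":0.2},{"x":0,"y":0,"z":-1,"ax":0,"ay":0,"az":0,"jaw":0.2},{"x":0,"y":0,"z":-1,"ax":0,"ay":0,"az":0,"jaw":0.2},{"x":0,"y":0,"z":-1,"ax":0,"ay":0,"az":0,"jaw":0.2},{"x":0,"y":0,"z":0,"ax":0,"ay":0,"az":0,"jaw":0.2}]' 40; python3 -c "
from h import *
go((.5530,-.2560,.19))
f=eyes.grab_frame('wrist');cv2.imwrite('pics/w3.png',f['pixels'][:,:,::-1])"
```

```text
t: 5.78
position: [0.4716, 0.0933, 0.176]
tool_rot: [-0.68, 3.063, 0.002]
wrist_force: [-0.4, 0.2, -2.3]
opening: 0.404
gripper_force: 40.1
t 5.775 pos [0.4716 0.0933 0.176 ] shift [  2.96 -14.04  -0.57] turn [ 0.    0.04 -0.  ] open 0.404 gf 40.09670555591583 F [-0.4  0.2 -2.3]
```

View pics/w3.png

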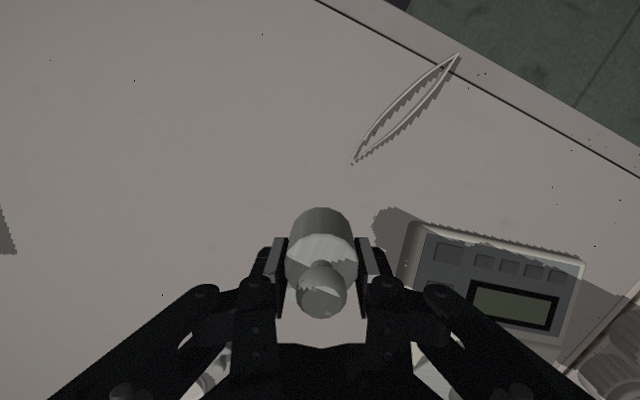

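The second weight is held upright, knob at (322,291). I'll cast that to find its in-hand offset and then carry it.

```bash
cat >> h.py <<'E'
def hand(f,uv,dz):
    "tool-frame x,y (mm) of a held weight whose knob centre lies dz below TCP"
    s=arm.state(); p=s["position"]; P=plane(f,uv,p[2]-dz)
    print("in hand tool xy mm",(R.from_rotvec(s["tool_rot"]).inv().apply(P-p)*1000).round(1), P.round(4))
E
python3 -c "
from h import *
hand(eyes.grab_frame('wrist'),(322,291),.0365)"
python3 -m crank '[{"x":0.2,"y":-1,"z":0,"ax":0,"ay":0,"az":0,"jaw":0.2},{"x":0.2,"y":-1,"z":-0.5,"ax":0,"ay":0,"az":0,"jaw":0.2},{"x":0.2,"y":-1,"z":0,"ax":0,"ay":0,"az":0,"jaw":0.2},{"x":0.2,"y":-1,"z":0,"ax":0,"ay":0,"az":0,"jaw":0.2},{"x":0.2,"y":-1,"z":0,"ax":0,"ay":0,"az":0,"jaw":0.2},{"x":0.2,"y":-1,"z":0,"ax":0,"ay":0,"az":0,"jaw":0.2},{"x":0.2,"y":-1,"z":0,"ax":0,"ay":0,"az":0,"jaw":0.2},{"x":0.2,"y":-1,"z":0,"ax":0,"ay":0,"az":0,"jaw":0.2},{"x":0.2,"y":-1,"z":0,"ax":0,"ay":0,"az":0,"jaw":0.2},{"x":0.2,"y":-1,"z":0,"ax":0,"ay":0,"az":0,"jaw":0.2},{"x":0.2,"y":-1,"z":0,"ax":0,"ay":0,"az":0,"jaw":0.2},{"x":0.2,"y":-1,"z":0,"ax":0,"ay":0,"az":0,"jaw":0.2}]' && python3 -m crank '[{"x":0.2,"y":-1,"z":0,"ax":0,"ay":0,"az":0,"jaw":0.2},{"x":0.2,"y":-1,"z":0,"ax":0,"ay":0,"az":0,"jaw":0.2},{"x":0,"y":0,"z":0,"ax":0,"ay":0,"az":0,"jaw":0.2},{"x":0,"y":0,"z":0,"ax":0,"ay":0,"az":0,"jaw":0.2}]'; python3 -c "
from h import *
go((.5530,-.2560,.098))
f=eyes.grab_frame('wrist');cv2.imwrite('pics/w4.png',f['pixels'][:,:,::-1])
for P in ((.5535,-.2562,.024),(.4949,-.2837,.024),(.6026,-.2328,.024)): print(proj(f,P).round(1))"
```

```text
in hand tool xy mm [ 0.5  0.5 36.5] [0.4695 0.0931 0.137 ]
t: 7.38
position: [0.5426, -0.2049, 0.1846]
tool_rot: [0.68, -3.064, -0.002]
wrist_force: [-0.7, 0.5, -1.5]
opening: 0.406
gripper_force: 40.2
t: 7.88
position: [0.5547, -0.2534, 0.1851]
tool_rot: [0.68, -3.065, -0.002]
wrist_force: [-0.4, 0.5, -1.4]
opening: 0.407
gripper_force: 40.4
t 7.875 pos [ 0.5547 -0.2534  0.1851] shift [ 0.1  -0.07  3.48] turn [ 0.02 -0.02 -0.01] open 0.407 gf 40.36727249622345 F [-0.4  0.5 -1.4]
[318.2 195.9]
[317.8 114.5]
[318.9 254.6]
```

View pics/w4.png

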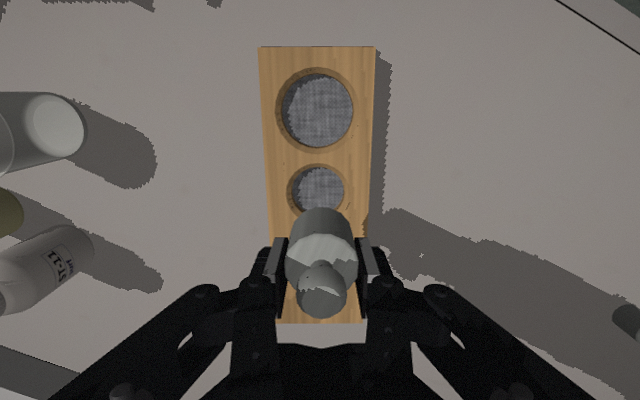

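The weight hangs over the block, with the largest pocket near (315,110) and the second near (318,190). I'll check the alignment numerically before lowering.

```bash
python3 - <<'E'
from h import *
f=eyes.grab_frame('wrist'); px=f["pixels"]
hsv=cv2.cvtColor(px,cv2.COLOR_RGB2HSV)
m=cv2.inRange(hsv,(8,90,50),(28,255,255))
for r in (60,80,111,140,160,190,215):
    x=np.where(m[r,220:420])[0]+220; g=np.where(np.diff(x)>4)[0]
    print(r,x[0],x[-1],[(x[i],x[i+1]) for i in g],plane(f,((x[0]+x[-1])/2,r),.024).round(4))
n=(255-m); n[:, :255]=0; n[:,380:]=0; n[:55]=0; n[165:]=0
c=max(cv2.findContours(n[60:162,266:372].copy(),cv2.RETR_EXTERNAL,cv2.CHAIN_APPROX_NONE)[0],key=cv2.contourArea)
e=cv2.fitEllipse(c); print(e[0][0]+266,e[0][1]+60,e[1]); print(plane(f,(e[0][0]+266,e[0][1]+60),.021).round(4))
hand(f,(322,290),.0365)
t=eyes.grab_frame("top"); cv2.imwrite("pics/t5.png",cv2.resize(t["pixels"][130:270,290:430,::-1],None,fx=4,fy=4,interpolation=cv2.INTER_CUBIC))
E
```

```text
60 259 374 [] [ 0.461  -0.3004  0.024 ]
80 260 373 [(np.int64(295), np.int64(339))] [ 0.4733 -0.2947  0.024 ]
111 262 372 [(np.int64(281), np.int64(353))] [ 0.4931 -0.2852  0.024 ]
140 263 370 [(np.int64(297), np.int64(337))] [ 0.513  -0.2764  0.024 ]
160 265 370 [] [ 0.5269 -0.2691  0.024 ]
190 267 368 [(np.int64(291), np.int64(344))] [ 0.5495 -0.2586  0.024 ]
215 268 367 [(np.int64(299), np.int64(343))] [ 0.5695 -0.2494  0.024 ]
316.89942932128906 109.59960174560547 (70.23606872558594, 72.40863037109375)
[ 0.4923 -0.2856  0.021 ]
in hand tool xy mm [ 2.8  0.5 36.5] [ 0.5522 -0.2538  0.1494]
```

View pics/t5.png

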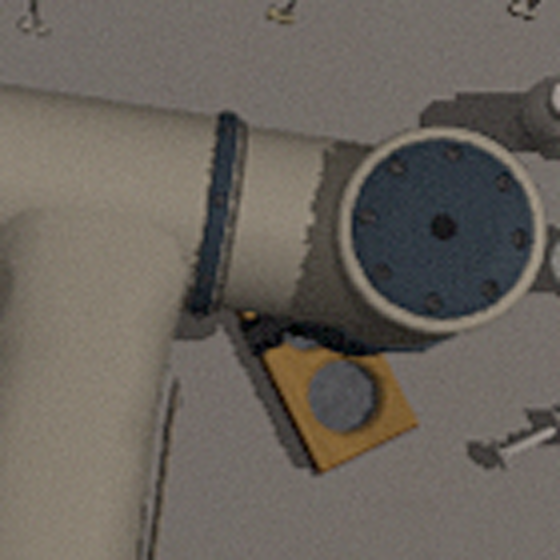

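The top view is blocked by the arm. The wrist view gives the correction: about +2.7 mm in tool x and -2.7 mm in tool y. Lowering.

```bash
python3 -m crank '[{"x":0.11,"y":-0.11,"z":0,"ax":0,"ay":0,"az":0,"jaw":0.2},{"x":0,"y":0,"z":0.8,"ax":0,"ay":0,"az":0,"jaw":0.2},{"x":0,"y":0,"z":0.8,"ax":0,"ay":0,"az":0,"jaw":0.2},{"x":0,"y":0,"z":0.7,"ax":0,"ay":0,"az":0,"jaw":0.2},{"x":0,"y":0,"z":0.3,"ax":0,"ay":0,"az":0,"jaw":0.2},{"x":0,"y":0,"z":0.3,"ax":0,"ay":0,"az":0,"jaw":0.2},{"x":0,"y":0,"z":0.15,"ax":0,"ay":0,"az":0,"jaw":0.2},{"x":0,"y":0,"z":0,"ax":0,"ay":0,"az":0,"jaw":0.2},{"x":0,"y":0,"z":0,"ax":0,"ay":0,"az":0,"jaw":0.2}]'; python3 -c "
from h import *
go((.5530,-.2560,.098))
f=eyes.grab_frame('wrist');cv2.imwrite('pics/w6.png',f['pixels'][:,:,::-1])"
```

```text
t: 9.15
position: [0.5542, -0.2576, 0.1106]
tool_rot: [-0.68, 3.066, -0.001]
wrist_force: [-0.9, -0.4, -2.4]
opening: 0.408
gripper_force: 40.4
t 9.15 pos [ 0.5542 -0.2576  0.1106] shift [0.02 0.08 0.51] turn [-0.01  0.01 -0.  ] open 0.408 gf 40.3878253698349 F [-0.9 -0.4 -2.4]
```

View pics/w6.png

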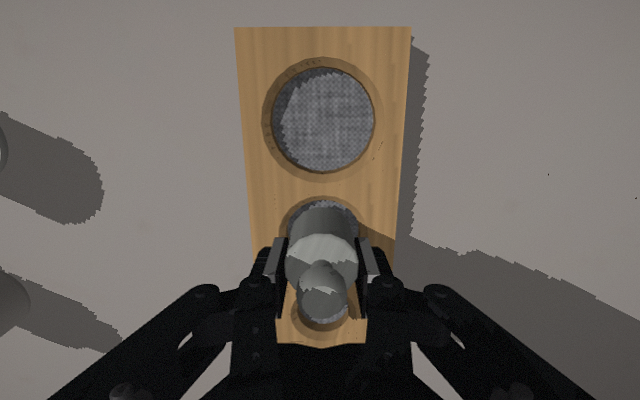

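The weight's underside is just above the mouth. It is centred sideways at column 322, but its far edge at row 201 looks close to the far rim at row 196, so I'll quantify that.

```bash
python3 - <<'E'
from h import *
f=eyes.grab_frame('wrist'); px=f["pixels"]
hsv=cv2.cvtColor(px,cv2.COLOR_RGB2HSV)
n=255-cv2.inRange(hsv,(8,90,50),(28,255,255)); n=n[40:188,255:395].copy()
c=max(cv2.findContours(n,cv2.RETR_EXTERNAL,cv2.CHAIN_APPROX_NONE)[0],key=cv2.contourArea)
e=cv2.fitEllipse(c); C=(e[0][0]+255,e[0][1]+40); print(C,e[1])
g=px[185:245,322].astype(int); print([(185+i,*g[i]) for i in range(0,40,2)])
L=plane(f,C,.018); print("L",L.round(4))
u=np.array([-.906,-.4234,0]); P2=L-.065*u
print("P2",P2.round(4),"far edge of weight if centred", proj(f,P2+.018*u+[0,0,.007]).round(1),"knob",proj(f,[P2[0],P2[1],.025+.0495]).round(1),"rim far",proj(f,[*(P2+.02625*u)[:2],.024]).round(1))
hand(f,(322,293),.0365)
E
```

```text
(322.26283264160156, 119.1128158569336) (100.52501678466797, 102.72254943847656)
[(185, np.int64(150), np.int64(121), np.int64(84)), (187, np.int64(152), np.int64(121), np.int64(84)), (189, np.int64(151), np.int64(120), np.int64(85)), (191, np.int64(152), np.int64(121), np.int64(84)), (193, np.int64(152), np.int64(122), np.int64(85)), (195, np.int64(125), np.int64(100), np.int64(69)), (197, np.int64(111), np.int64(90), np.int64(63)), (199, np.int64(94), np.int64(79), np.int64(60)), (201, np.int64(107), np.int64(108), np.int64(112)), (203, np.int64(103), np.int64(104), np.int64(106)), (205, np.int64(115), np.int64(116), np.int64(119)), (207, np.int64(84), np.int64(85), np.int64(85)), (209, np.int64(70), np.int64(73), np.int64(70)), (211, np.int64(69), np.int64(70), np.int64(67)), (213, np.int64(72), np.int64(74), np.int64(71)), (215, np.int64(74), np.int64(74), np.int64(71)), (217, np.int64(71), np.int64(72), np.int64(68)), (219, np.int64(71), np.int64(73), np.int64(70)), (221, np.int64(69), np.int64(69), np.int64(68)), (223, np.int64(68), np.int64(69), np.int64(67))]
L [ 0.4919 -0.286   0.018 ]
P2 [ 0.5508 -0.2584  0.018 ] far edge of weight if centred [322.2 206.4] knob [322.4 288.3] rim far [322.2 191.8]
in hand tool xy mm [ 0.8  0.5 36.5] [ 0.5533 -0.2574  0.0741]
```

The far edge is at row 207 against 206.4 expected, so it is centred. Setting it down.

```bash
python3 -m crank '[{"x":0,"y":0,"z":0.2,"ax":0,"ay":0,"az":0,"jaw":0.2},{"x":0,"y":0,"z":0.2,"ax":0,"ay":0,"az":0,"jaw":0.2},{"x":0,"y":0,"z":0.06,"ax":0,"ay":0,"az":0,"jaw":0.2},{"x":0,"y":0,"z":0,"ax":0,"ay":0,"az":0,"jaw":0.2}]'; python3 -c "
from h import *
go((.5530,-.2560,.098))"
```

```text
t: 9.75
position: [0.5539, -0.2575, 0.0995]
tool_rot: [-0.681, 3.067, -0.001]
wrist_force: [-2.0, 2.5, 4.9]
opening: 0.406
gripper_force: 41.1
t 9.75 pos [ 0.5539 -0.2575  0.0995] shift [0.01 0.07 0.06] turn [-0. -0.  0.] open 0.406 gf 41.144760847091675 F [-2.   2.5  4.9]
```

The force has turned to +5 N, so it is on the floor. Releasing, lifting and heading for the third weight.

```bash
python3 -m crank '[{"x":0,"y":0,"z":0,"ax":0,"ay":0,"az":0,"jaw":0.45},{"x":0,"y":0,"z":0,"ax":0,"ay":0,"az":0,"jaw":0.6},{"x":0,"y":0,"z":0,"ax":0,"ay":0,"az":0,"jaw":0.7},{"x":0,"y":0,"z":0,"ax":0,"ay":0,"az":0,"jaw":0.7},{"x":0,"y":0,"z":-0.5,"ax":0,"ay":0,"az":0,"jaw":0.7},{"x":0,"y":0,"z":-1,"ax":0,"ay":0,"az":0,"jaw":0.7},{"x":0,"y":0,"z":-1,"ax":0,"ay":0,"az":0,"jaw":0.7},{"x":0,"y":0,"z":-1,"ax":0,"ay":0,"az":0,"jaw":0.7},{"x":0,"y":0,"z":-0.5,"ax":0,"ay":0,"az":0,"jaw":0.7},{"x":0,"y":0,"z":0,"ax":0,"ay":0,"az":0,"jaw":0.7}]'; python3 -c "
from h import *
go((.5454,.1032,.19))
f=eyes.grab_frame('wrist');cv2.imwrite('pics/w7.png',f['pixels'][:,:,::-1])"
```

```text
t: 11.0
position: [0.5544, -0.2575, 0.1997]
tool_rot: [-0.68, 3.065, -0.001]
wrist_force: [-0.5, 0.9, 0.1]
opening: 0.703
gripper_force: 0.0
t 11.0 pos [ 0.5544 -0.2575  0.1997] shift [-5.78 13.23  0.38] turn [-0.01  0.02 -0.  ] open 0.703 gf 0.0 F [-0.5  0.9  0.1]
```

View pics/w7.png

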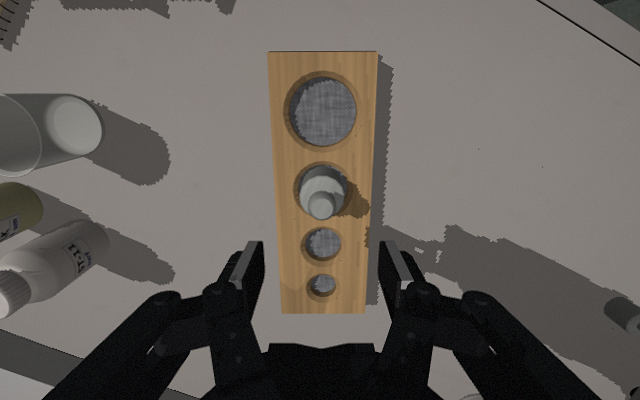

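The second weight stands upright in its pocket at (322,195). On to the third.

```bash
python3 -m crank '[{"x":-0.41,"y":0.95,"z":0,"ax":0,"ay":0,"az":0,"jaw":0.7},{"x":-0.41,"y":0.95,"z":0,"ax":0,"ay":0,"az":0,"jaw":0.7},{"x":-0.41,"y":0.95,"z":0,"ax":0,"ay":0,"az":0,"jaw":0.7},{"x":-0.41,"y":0.95,"z":0,"ax":0,"ay":0,"az":0,"jaw":0.7},{"x":-0.41,"y":0.95,"z":0,"ax":0,"ay":0,"az":0,"jaw":0.7},{"x":-0.41,"y":0.95,"z":0,"ax":0,"ay":0,"az":0,"jaw":0.7},{"x":-0.41,"y":0.95,"z":0,"ax":0,"ay":0,"az":0,"jaw":0.7},{"x":-0.41,"y":0.95,"z":0,"ax":0,"ay":0,"az":0,"jaw":0.7},{"x":-0.41,"y":0.95,"z":0,"ax":0,"ay":0,"az":0,"jaw":0.7},{"x":-0.41,"y":0.95,"z":0,"ax":0,"ay":0,"az":0,"jaw":0.7},{"x":-0.41,"y":0.95,"z":0,"ax":0,"ay":0,"az":0,"jaw":0.7},{"x":-0.41,"y":0.95,"z":0,"ax":0,"ay":0,"az":0,"jaw":0.7}]' && python3 -m crank '[{"x":-0.41,"y":0.92,"z":0.2,"ax":0,"ay":0,"az":0,"jaw":0.7},{"x":-0.41,"y":0.92,"z":0.2,"ax":0,"ay":0,"az":0,"jaw":0.7},{"x":0,"y":0,"z":0,"ax":0,"ay":0,"az":0,"jaw":0.7},{"x":0,"y":0,"z":0,"ax":0,"ay":0,"az":0,"jaw":0.7}]'; python3 -c "
from h import *
go((.5454,.1032,.086))
f=eyes.grab_frame('wrist');cv2.imwrite('pics/w8.png',f['pixels'][:,:,::-1])
print(proj(f,(.5454,.1032,.0405)),proj(f,(.655,.077,.0325)))
g=cv2.cvtColor(f['pixels'],cv2.COLOR_RGB2GRAY)[190:380,270:370]
cv2.imwrite('pics/w8c.png',cv2.resize(g,None,fx=3,fy=3))"
```

```text
t: 12.55
position: [0.5442, 0.0535, 0.1972]
tool_rot: [0.68, -3.064, 0.0]
wrist_force: [0.8, 0.3, 0.1]
opening: 0.7
gripper_force: 0.0
t: 13.05
position: [0.5437, 0.1027, 0.1879]
tool_rot: [0.68, -3.065, 0.001]
wrist_force: [-0.3, -0.3, -0.4]
opening: 0.697
gripper_force: 0.0
t 13.05 pos [0.5437 0.1027 0.1879] shift [-0.08 -0.01  4.08] turn [-0.   -0.01 -0.  ] open 0.697 gf 0.0 F [-0.3 -0.3 -0.4]
[320.61853519 206.45409421] [242.93928294 294.74337433]
```

View pics/w8.png

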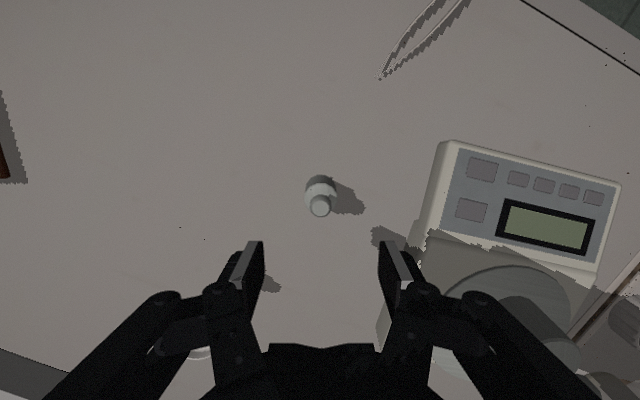

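The knob is at (320,206), matching the prediction. The right finger clears the balance edge by about 15 mm. Descending to grasp.

```bash
python3 -m crank '[{"x":-0.06,"y":0,"z":0.8,"ax":0,"ay":0,"az":0,"jaw":0.65},{"x":0,"y":0,"z":0.9,"ax":0,"ay":0,"az":0,"jaw":0.65},{"x":0,"y":0,"z":0.9,"ax":0,"ay":0,"az":0,"jaw":0.65},{"x":0,"y":0,"z":0.9,"ax":0,"ay":0,"az":0,"jaw":0.65},{"x":0,"y":0,"z":0.58,"ax":0,"ay":0,"az":0,"jaw":0.65},{"x":0,"y":0,"z":0,"ax":0,"ay":0,"az":0,"jaw":0.65}]'; python3 -c "
from h import *
go((.5454,.1032,.086))"; python3 -m crank '[{"x":0,"y":0,"z":0,"ax":0,"ay":0,"az":0,"jaw":0.1},{"x":0,"y":0,"z":0,"ax":0,"ay":0,"az":0,"jaw":0.1},{"x":0,"y":0,"z":0,"ax":0,"ay":0,"az":0,"jaw":0.1},{"x":0,"y":0,"z":0,"ax":0,"ay":0,"az":0,"jaw":0.1},{"x":0,"y":0,"z":0,"ax":0,"ay":0,"az":0,"jaw":0.1},{"x":0,"y":0,"z":-0.5,"ax":0,"ay":0,"az":0,"jaw":0.1},{"x":0,"y":0,"z":-1,"ax":0,"ay":0,"az":0,"jaw":0.1},{"x":0,"y":0,"z":-1,"ax":0,"ay":0,"az":0,"jaw":0.1},{"x":0,"y":0,"z":-1,"ax":0,"ay":0,"az":0,"jaw":0.1},{"x":0,"y":0,"z":-0.5,"ax":0,"ay":0,"az":0,"jaw":0.1},{"x":0,"y":0,"z":0,"ax":0,"ay":0,"az":0,"jaw":0.1}]' 30; python3 -c "
from h import *
go((.6039,-.2342,.19))
f=eyes.grab_frame('wrist');cv2.imwrite('pics/w9.png',f['pixels'][:,:,::-1])"
```

```text
t: 13.85
position: [0.5449, 0.1031, 0.0858]
tool_rot: [0.679, -3.065, 0.001]
wrist_force: [0.2, -0.6, 0.2]
opening: 0.648
gripper_force: 0.0
t 13.85 pos [0.5449 0.1031 0.0858] shift [-0.02 -0.01 -0.01] turn [-0.   -0.02 -0.01] open 0.648 gf 0.0 F [ 0.2 -0.6  0.2]
t: 15.22
position: [0.5455, 0.104, 0.1873]
tool_rot: [-0.68, 3.066, 0.001]
wrist_force: [0.1, 1.1, -1.1]
opening: 0.312
gripper_force: 29.6
t 15.225 pos [0.5455 0.104  0.1873] shift [  3.61 -13.25  -0.12] turn [ 0.    0.01 -0.  ] open 0.312 gf 29.64554339647293 F [ 0.1  1.1 -1.1]
```

View pics/w9.png

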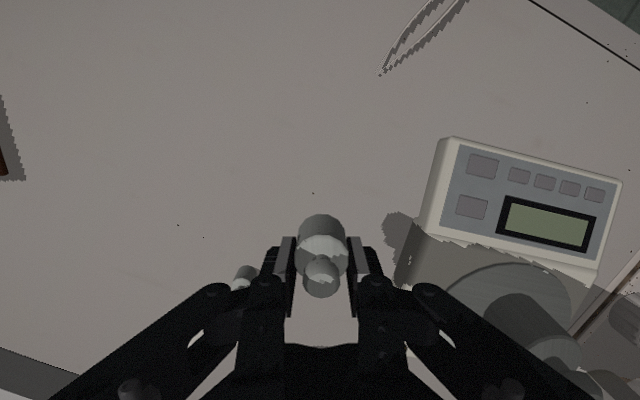

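The third weight is held upright with its knob at (322,277). The smallest is visible at (245,275). Carrying.

```bash
python3 -c "
from h import *
hand(eyes.grab_frame('wrist'),(322,277),.0455)"; python3 -m crank '[{"x":0.28,"y":-0.95,"z":-0.3,"ax":0,"ay":0,"az":0,"jaw":0.1},{"x":0.26,"y":-0.95,"z":0,"ax":0,"ay":0,"az":0,"jaw":0.1},{"x":0.26,"y":-0.95,"z":0,"ax":0,"ay":0,"az":0,"jaw":0.1},{"x":0.26,"y":-0.95,"z":0,"ax":0,"ay":0,"az":0,"jaw":0.1},{"x":0.26,"y":-0.95,"z":0,"ax":0,"ay":0,"az":0,"jaw":0.1},{"x":0.26,"y":-0.95,"z":0,"ax":0,"ay":0,"az":0,"jaw":0.1},{"x":0.26,"y":-0.95,"z":0,"ax":0,"ay":0,"az":0,"jaw":0.1},{"x":0.26,"y":-0.95,"z":0,"ax":0,"ay":0,"az":0,"jaw":0.1},{"x":0.26,"y":-0.95,"z":0,"ax":0,"ay":0,"az":0,"jaw":0.1},{"x":0.26,"y":-0.95,"z":0,"ax":0,"ay":0,"az":0,"jaw":0.1},{"x":0.26,"y":-0.95,"z":0,"ax":0,"ay":0,"az":0,"jaw":0.1},{"x":0.26,"y":-0.95,"z":0,"ax":0,"ay":0,"az":0,"jaw":0.1}]' && python3 -m crank '[{"x":0.26,"y":-0.95,"z":0,"ax":0,"ay":0,"az":0,"jaw":0.1},{"x":0.23,"y":-0.9,"z":0,"ax":0,"ay":0,"az":0,"jaw":0.1},{"x":0,"y":0,"z":0,"ax":0,"ay":0,"az":0,"jaw":0.1},{"x":0,"y":0,"z":0,"ax":0,"ay":0,"az":0,"jaw":0.1}]'; cat > blk.py <<'E'
from h import *
def pocketL(f):
    "largest pocket's centre in the wrist view (orange block, grey hole)"
    m=cv2.inRange(cv2.cvtColor(f["pixels"],cv2.COLOR_RGB2HSV),(8,90,50),(28,255,255))
    cs,hr=cv2.findContours(m,cv2.RETR_CCOMP,cv2.CHAIN_APPROX_NONE)
    for c,h in zip(cs,hr[0]):
        if h[3]>=0 and cv2.contourArea(c)>150:
            e=cv2.fitEllipse(c); P=plane(f,e[0],.019); print("hole",np.round(e[0],1),np.round(e[1],1),P.round(4))
E
python3 -c "
from blk import *
go((.6039,-.2342,.098))
f=eyes.grab_frame('wrist'); pocketL(f)
hand(f,(322,277),.0455)"
```

```text
in hand tool xy mm [ 2.   0.6 45.5] [0.5427 0.1033 0.1401]
t: 16.82
position: [0.5943, -0.1883, 0.1924]
tool_rot: [0.68, -3.064, -0.002]
wrist_force: [1.0, 0.3, -0.2]
opening: 0.313
gripper_force: 29.7
t: 17.32
position: [0.6031, -0.2346, 0.1935]
tool_rot: [0.68, -3.066, -0.001]
wrist_force: [0.0, -0.7, -1.1]
opening: 0.311
gripper_force: 29.8
t 17.325 pos [ 0.6031 -0.2346  0.1935] shift [-0.04 -0.    3.82] turn [ 0.01 -0.01 -0.01] open 0.311 gf 29.76573497056961 F [ 0.  -0.7 -1.1]
hole [322.  190.9] [36.3 39.9] [ 0.6007 -0.2346  0.019 ]
hole [321.7 126.8] [54.6 56.2] [ 0.5516 -0.2579  0.019 ]
in hand tool xy mm [ 3.1  0.3 45.5] [ 0.6002 -0.2353  0.1483]
```

The weight is within 1 mm of its pocket centre in the wrist view. Lowering.

```bash
python3 -m crank '[{"x":-0.02,"y":0,"z":0.8,"ax":0,"ay":0,"az":0,"jaw":0.1},{"x":0,"y":0,"z":0.8,"ax":0,"ay":0,"az":0,"jaw":0.1},{"x":0,"y":0,"z":0.8,"ax":0,"ay":0,"az":0,"jaw":0.1},{"x":0,"y":0,"z":0.4,"ax":0,"ay":0,"az":0,"jaw":0.1},{"x":0,"y":0,"z":0.3,"ax":0,"ay":0,"az":0,"jaw":0.1},{"x":0,"y":0,"z":0.15,"ax":0,"ay":0,"az":0,"jaw":0.1},{"x":0,"y":0,"z":0,"ax":0,"ay":0,"az":0,"jaw":0.1},{"x":0,"y":0,"z":0.2,"ax":0,"ay":0,"az":0,"jaw":0.1},{"x":0,"y":0,"z":0.2,"ax":0,"ay":0,"az":0,"jaw":0.1},{"x":0,"y":0,"z":0,"ax":0,"ay":0,"az":0,"jaw":0.1}]'; python3 -c "
from h import *
go((.6039,-.2342,.098))"
```

```text
t: 18.62
position: [0.6034, -0.2345, 0.1023]
tool_rot: [0.68, -3.066, -0.001]
wrist_force: [-0.2, -0.5, -0.8]
opening: 0.308
gripper_force: 29.8
t 18.625 pos [ 0.6034 -0.2345  0.1023] shift [-0.02  0.    0.17] turn [ 0.01 -0.01 -0.01] open 0.308 gf 29.77798104286194 F [-0.2 -0.5 -0.8]
```

```bash
python3 -m crank '[{"x":0,"y":0,"z":0.1,"ax":0,"ay":0,"az":0,"jaw":0.1},{"x":0,"y":0,"z":0.08,"ax":0,"ay":0,"az":0,"jaw":0.1},{"x":0,"y":0,"z":0,"ax":0,"ay":0,"az":0,"jaw":0.1}]'; python3 -c "
from h import *
go((.6039,-.2342,.098))"
```

```text
t: 19.0
position: [0.6039, -0.2346, 0.0999]
tool_rot: [-0.681, 3.066, -0.001]
wrist_force: [-2.8, 2.3, 6.7]
opening: 0.313
gripper_force: 30.4
t 19.0 pos [ 0.6039 -0.2346  0.0999] shift [-0.01  0.01  0.07] turn [-0.01  0.01  0.  ] open 0.313 gf 30.399281680583954 F [-2.8  2.3  6.7]
```

```bash
python3 -m crank '[{"x":0,"y":0,"z":0,"ax":0,"ay":0,"az":0,"jaw":0.38},{"x":0,"y":0,"z":0,"ax":0,"ay":0,"az":0,"jaw":0.5},{"x":0,"y":0,"z":0,"ax":0,"ay":0,"az":0,"jaw":0.6},{"x":0,"y":0,"z":0,"ax":0,"ay":0,"az":0,"jaw":0.6},{"x":0,"y":0,"z":-0.5,"ax":0,"ay":0,"az":0,"jaw":0.6},{"x":0,"y":0,"z":-1,"ax":0,"ay":0,"az":0,"jaw":0.6},{"x":0,"y":0,"z":-1,"ax":0,"ay":0,"az":0,"jaw":0.6},{"x":0,"y":0,"z":-1,"ax":0,"ay":0,"az":0,"jaw":0.6},{"x":0,"y":0,"z":-0.5,"ax":0,"ay":0,"az":0,"jaw":0.6}]' && python3 -m crank '[{"x":-0.6,"y":0.87,"z":0,"ax":0,"ay":0,"az":0,"jaw":0.6},{"x":-0.6,"y":0.87,"z":0,"ax":0,"ay":0,"az":0,"jaw":0.6},{"x":-0.6,"y":0.87,"z":0,"ax":0,"ay":0,"az":0,"jaw":0.6},{"x":-0.6,"y":0.87,"z":0,"ax":0,"ay":0,"az":0,"jaw":0.6},{"x":-0.6,"y":0.87,"z":0,"ax":0,"ay":0,"az":0,"jaw":0.6},{"x":-0.6,"y":0.87,"z":0,"ax":0,"ay":0,"az":0,"jaw":0.6},{"x":-0.6,"y":0.87,"z":0,"ax":0,"ay":0,"az":0,"jaw":0.6},{"x":-0.6,"y":0.87,"z":0,"ax":0,"ay":0,"az":0,"jaw":0.6},{"x":-0.6,"y":0.87,"z":0,"ax":0,"ay":0,"az":0,"jaw":0.6},{"x":-0.6,"y":0.87,"z":0,"ax":0,"ay":0,"az":0,"jaw":0.6},{"x":-0.6,"y":0.87,"z":0,"ax":0,"ay":0,"az":0,"jaw":0.6},{"x":-0.55,"y":0.85,"z":0,"ax":0,"ay":0,"az":0,"jaw":0.6}]'; python3 -m crank '[{"x":0,"y":0,"z":0,"ax":0,"ay":0,"az":0,"jaw":0.6},{"x":0,"y":0,"z":0,"ax":0,"ay":0,"az":0,"jaw":0.6}]'; python3 - <<'E'
from h import *
go((.6556,.0771,.0865))
f=eyes.grab_frame('wrist'); u,v=proj(f,(.6556,.0771,.0325)).round().astype(int); print(u,v)
for q in ((.6556,.0771,.0),): print(proj(f,q))
p=f["pixels"][v-40:v+40,u-40:u+40]; g=cv2.cvtColor(p,cv2.COLOR_RGB2GRAY); cv2.imwrite("pics/ws.png",g)
for r in range(0,80,3): print(v-40+r,' '.join('%3d'%x for x in g[r,8:72:3]))
E
```

```text
t: 20.12
position: [0.6043, -0.2348, 0.2009]
tool_rot: [-0.68, 3.064, -0.003]
wrist_force: [0.2, -0.2, 0.2]
opening: 0.599
gripper_force: 0.0
t: 21.62
position: [0.6556, 0.0784, 0.1983]
tool_rot: [0.68, -3.067, -0.0]
wrist_force: [1.2, 0.2, 0.7]
opening: 0.601
gripper_force: 0.0
t: 21.88
position: [0.6554, 0.0772, 0.1983]
tool_rot: [0.681, -3.067, 0.0]
wrist_force: [-0.4, 0.4, 1.1]
opening: 0.606
gripper_force: 0.0
t 21.875 pos [0.6554 0.0772 0.1983] shift [-0.01 -0.01  4.47] turn [-0. -0. -0.] open 0.606 gf 0.0 F [-0.4  0.4  1.1]
321 197
[320.89120991 185.38000562]
157 124 123 125 122 124 125 126 124 124 123 125 127 124 124 126 124 123 123 124 122 122 124
160 125 123 125 124 125 124 125 123 125 124 126 125 125 123 122 121 124 122 125 126 123 125
163 125 122 124 125 124 125 124 125 123 125 122 124 123 126 124 123 122 124 120 124 122 123
166 124 122 125 125 125 126 126 125 124 125 122 125 124 124 121 122 123 123 123 124 122 123
169 124 123 124 124 124 124 125 126 122 127 122 122 123 122 125 124 122 124 125 124 125 121
172 124 126 125 124 124 122 125 125 125 124 125 124 125 123 124 125
[... 1256 characters left out ...]
 124 124 125 123 125 124 124 124 124 126 124 124 124 123
217 124 124 123 127 125 125 124 125 127 123 125 124 124 125 123 124 123 122 123 123 123 123
220 125 123 123 125 124 125 123 123 125 122 124 123 125 123 126 124 120 125 124 123 122 124
223 125 124 125 124 125 123 125 123 125 123 125 126 123 124 126 124 122 123 124 123 123 122
226 125 125 123 124 124 121 122 124 125 124 124 123 124 125 126 125 123 124 123 122 123 121
229 125 123 123 127 125 124 122 126 125 125 124 122 124 125 125 122 123 122 125 122 122 125
232 124 127 124 124 124 124 125 123 124 124 122 123 123 124 122 124 123 122 124 124 123 124
235 109 122 124 125 123 123 123 123 123 124 123 124 125 123 124 124 123 123 125 123 121 123
```

The smallest weight's knob is at about (317,198), some 4 px left of prediction, so I'll shift tool y by about -0.11 and descend.

```bash
python3 -m crank '[{"x":0,"y":-0.11,"z":0.87,"ax":0,"ay":0,"az":0,"jaw":0.55},{"x":0,"y":0,"z":0.9,"ax":0,"ay":0,"az":0,"jaw":0.55},{"x":0,"y":0,"z":0.9,"ax":0,"ay":0,"az":0,"jaw":0.55},{"x":0,"y":0,"z":0.9,"ax":0,"ay":0,"az":0,"jaw":0.55},{"x":0,"y":0,"z":0.9,"ax":0,"ay":0,"az":0,"jaw":0.55},{"x":0,"y":0,"z":0,"ax":0,"ay":0,"az":0,"jaw":0.55}]'; python3 -c "
from h import *
go((.6568,.0746,.0865))"; python3 -m crank '[{"x":0,"y":0,"z":0,"ax":0,"ay":0,"az":0,"jaw":0.05},{"x":0,"y":0,"z":0,"ax":0,"ay":0,"az":0,"jaw":0.05},{"x":0,"y":0,"z":0,"ax":0,"ay":0,"az":0,"jaw":0.05},{"x":0,"y":0,"z":0,"ax":0,"ay":0,"az":0,"jaw":0.05},{"x":0,"y":0,"z":0,"ax":0,"ay":0,"az":0,"jaw":0.05},{"x":0,"y":0,"z":-0.5,"ax":0,"ay":0,"az":0,"jaw":0.05},{"x":0,"y":0,"z":-1,"ax":0,"ay":0,"az":0,"jaw":0.05},{"x":0,"y":0,"z":-1,"ax":0,"ay":0,"az":0,"jaw":0.05},{"x":0,"y":0,"z":-1,"ax":0,"ay":0,"az":0,"jaw":0.05},{"x":0,"y":0,"z":-0.8,"ax":0,"ay":0,"az":0,"jaw":0.05},{"x":0,"y":0,"z":0,"ax":0,"ay":0,"az":0,"jaw":0.05}]' 25; python3 - <<'E'
from h import *
go((.6447,-.2152,.195))
f=eyes.grab_frame('wrist'); s=arm.state()
P=s["position"]-[0,0,.054]; u,v=proj(f,P).round().astype(int); print(u,v)
g=cv2.cvtColor(f["pixels"],cv2.COLOR_RGB2GRAY)
for r in range(225,300,4): print(r,' '.join('%3d'%x for x in g[r,285:360:3]))
E
```

```text
t: 22.68
position: [0.6555, 0.0736, 0.0848]
tool_rot: [0.678, -3.063, 0.0]
wrist_force: [0.2, -0.5, 0.2]
opening: 0.549
gripper_force: 0.0
t 22.675 pos [0.6555 0.0736 0.0848] shift [-0.07  0.01 -0.07] turn [ 0.01 -0.04 -0.02] open 0.549 gf 0.0 F [ 0.2 -0.5  0.2]
t: 24.05
position: [0.6573, 0.0749, 0.1962]
tool_rot: [-0.68, 3.063, 0.001]
wrist_force: [0.1, 0.5, -0.9]
opening: 0.211
gripper_force: 24.4
t 24.05 pos [0.6573 0.0749 0.1962] shift [  5.37 -10.3    0.03] turn [-0.    0.04 -0.  ] open 0.211 gf 24.441003799438477 F [ 0.1  0.5 -0.9]
321 268
225 126 128 127 127 127 126 124 127 126 130  87  76  69  62  87 124 125 124 122 126 124 125 124 125 125
229 128 125 125 125 126 125 126 127  94  84  83  74  69  62  56  47  60 128 125 126 124 125 126 126 127
233  78 104 128 125 125 126 126 104  72  76  81  74  69  63  55  51  46  51 127 125 124 127 123 126 126
237  69  79  68  65  66  46  31  58  51  67  80  74  66  63  55  52  48  47  37  56  64  63  67 126 126
241  63  77  67  67  69  16  18  47  48  65  73  70  84  81  53  49  43  47  29  26  64  65  66 126 125
245  86  62  66  64  66   4
[... 728 characters left out ...]
   0 130  48  72  80  75  76  75  79  75  61 127   0  11  26 105 109 109 100
277   9  11  62  70  14  15  23 125  53  81  76  77  78  78  74  75  71 126  39  12  30 121  87  17  17
281  15  21  10  63  14  17  72 125 126  58  74  79  75  77  80  71 126 123  59   0  31 108  11  10   9
285   9  19  18  10  19   7 102 124 126 128 127  94  84  92 125 125 125 126  84   7  17  12  15  16  19
289  11  18  13   9  17   2 109 123 125 124 123 123 124 122 123 125 125 126  93   3  13  18   7  10  14
293  10   4  15   5  14  14 129 124 124 125 125 125 124 124 125 125 125 125 129   6  15   2  18  12  17
297   9  18   9   6  17   5 128 123 126 126 126 122 125 121 123 124 125 125 130   2  13   9  14  17   7
```

The smallest weight is held, with its knob at (322,270). Carrying it.

```bash
python3 -m crank '[{"x":0.45,"y":-0.86,"z":0,"ax":0,"ay":0,"az":0,"jaw":0.05},{"x":0.45,"y":-0.86,"z":0,"ax":0,"ay":0,"az":0,"jaw":0.05},{"x":0.45,"y":-0.86,"z":0,"ax":0,"ay":0,"az":0,"jaw":0.05},{"x":0.45,"y":-0.86,"z":0,"ax":0,"ay":0,"az":0,"jaw":0.05},{"x":0.45,"y":-0.86,"z":0,"ax":0,"ay":0,"az":0,"jaw":0.05},{"x":0.45,"y":-0.86,"z":0,"ax":0,"ay":0,"az":0,"jaw":0.05},{"x":0.45,"y":-0.86,"z":0,"ax":0,"ay":0,"az":0,"jaw":0.05},{"x":0.45,"y":-0.86,"z":0,"ax":0,"ay":0,"az":0,"jaw":0.05},{"x":0.45,"y":-0.86,"z":0,"ax":0,"ay":0,"az":0,"jaw":0.05},{"x":0.45,"y":-0.86,"z":0,"ax":0,"ay":0,"az":0,"jaw":0.05},{"x":0.45,"y":-0.86,"z":0,"ax":0,"ay":0,"az":0,"jaw":0.05},{"x":0.42,"y":-0.84,"z":0,"ax":0,"ay":0,"az":0,"jaw":0.05}]' && python3 -m crank '[{"x":0,"y":0,"z":0,"ax":0,"ay":0,"az":0,"jaw":0.05},{"x":0,"y":0,"z":0,"ax":0,"ay":0,"az":0,"jaw":0.05},{"x":0,"y":0,"z":0,"ax":0,"ay":0,"az":0,"jaw":0.05}]'; python3 -c "
from blk import *
go((.6447,-.2152,.098))
f=eyes.grab_frame('wrist'); pocketL(f)
hand(f,(322,270.5),.054)"
```

```text
t: 25.6
position: [0.6438, -0.2172, 0.1941]
tool_rot: [0.68, -3.067, -0.0]
wrist_force: [0.3, -0.4, -0.4]
opening: 0.214
gripper_force: 24.5
t: 25.98
position: [0.6441, -0.215, 0.1942]
tool_rot: [-0.682, 3.067, 0.0]
wrist_force: [0.4, -0.2, -0.9]
opening: 0.211
gripper_force: 24.5
t 25.975 pos [ 0.6441 -0.215   0.1942] shift [-0.02 -0.02  3.85] turn [0. 0. 0.] open 0.211 gf 24.491506218910217 F [ 0.4 -0.2 -0.9]
hole [321.7 190.5] [27.4 30.4] [ 0.6418 -0.2153  0.019 ]
hole [321.4 138.8] [42.  43.6] [ 0.6017 -0.2344  0.019 ]
hole [321.1  64.5] [57.6 67.4] [ 0.5507 -0.2586  0.019 ]
in hand tool xy mm [ 0.6  0.5 54. ] [ 0.6433 -0.2147  0.1402]
```

```bash
python3 -m crank '[{"x":0.04,"y":0,"z":0.8,"ax":0,"ay":0,"az":0,"jaw":0.05},{"x":0,"y":0,"z":0.8,"ax":0,"ay":0,"az":0,"jaw":0.05},{"x":0,"y":0,"z":0.7,"ax":0,"ay":0,"az":0,"jaw":0.05},{"x":0,"y":0,"z":0.5,"ax":0,"ay":0,"az":0,"jaw":0.05},{"x":0,"y":0,"z":0.3,"ax":0,"ay":0,"az":0,"jaw":0.05},{"x":0,"y":0,"z":0.15,"ax":0,"ay":0,"az":0,"jaw":0.05},{"x":0,"y":0,"z":0,"ax":0,"ay":0,"az":0,"jaw":0.05},{"x":0,"y":0,"z":0.2,"ax":0,"ay":0,"az":0,"jaw":0.05},{"x":0,"y":0,"z":0.15,"ax":0,"ay":0,"az":0,"jaw":0.05},{"x":0,"y":0,"z":0,"ax":0,"ay":0,"az":0,"jaw":0.05}]'; python3 -c "
from h import *
go((.6447,-.2152,.098))"
```

```text
t: 27.28
position: [0.6428, -0.2159, 0.1037]
tool_rot: [0.68, -3.066, -0.001]
wrist_force: [0.8, 0.5, -0.8]
opening: 0.214
gripper_force: 24.5
t 27.275 pos [ 0.6428 -0.2159  0.1037] shift [-0.08 -0.01  0.23] turn [ 0.01 -0.01 -0.  ] open 0.214 gf 24.498383402824402 F [ 0.8  0.5 -0.8]
```

```bash
python3 -m crank '[{"x":0,"y":0,"z":0.1,"ax":0,"ay":0,"az":0,"jaw":0.05},{"x":0,"y":0,"z":0.1,"ax":0,"ay":0,"az":0,"jaw":0.05},{"x":0,"y":0,"z":0.04,"ax":0,"ay":0,"az":0,"jaw":0.05},{"x":0,"y":0,"z":0,"ax":0,"ay":0,"az":0,"jaw":0.05}]'; python3 -c "
from h import *
go((.6447,-.2152,.098))"
```

```text
t: 27.78
position: [0.6432, -0.2159, 0.1002]
tool_rot: [-0.681, 3.066, -0.002]
wrist_force: [-3.3, 2.5, 9.3]
opening: 0.215
gripper_force: 25.3
t 27.775 pos [ 0.6432 -0.2159  0.1002] shift [-0.07  0.    0.09] turn [-0.01  0.01  0.  ] open 0.215 gf 25.309483408927917 F [-3.3  2.5  9.3]
```

The contact force is +9 N at floor height. Releasing, rising, and going to the balance.

```bash
python3 -m crank '[{"x":0,"y":0,"z":0,"ax":0,"ay":0,"az":0,"jaw":0.3},{"x":0,"y":0,"z":0,"ax":0,"ay":0,"az":0,"jaw":0.45},{"x":0,"y":0,"z":0,"ax":0,"ay":0,"az":0,"jaw":0.55},{"x":0,"y":0,"z":0,"ax":0,"ay":0,"az":0,"jaw":0.55},{"x":0,"y":0,"z":-0.5,"ax":0,"ay":0,"az":0,"jaw":0.55},{"x":0,"y":0,"z":-1,"ax":0,"ay":0,"az":0,"jaw":0.55},{"x":0,"y":0,"z":-1,"ax":0,"ay":0,"az":0,"jaw":0.55},{"x":0,"y":0,"z":-1,"ax":0,"ay":0,"az":0,"jaw":0.55},{"x":0,"y":0,"z":-1,"ax":0,"ay":0,"az":0,"jaw":0.55},{"x":0,"y":0,"z":-1,"ax":0,"ay":0,"az":0,"jaw":0.55},{"x":0,"y":0,"z":-1,"ax":0,"ay":0,"az":0,"jaw":0.55},{"x":0,"y":0,"z":0,"ax":0,"ay":0,"az":0,"jaw":0.9}]' && python3 -m crank '[{"x":-0.28,"y":0.97,"z":0,"ax":0,"ay":0,"az":0,"jaw":0.9},{"x":-0.28,"y":0.97,"z":0,"ax":0,"ay":0,"az":0,"jaw":0.9},{"x":-0.28,"y":0.97,"z":0,"ax":0,"ay":0,"az":0,"jaw":0.9},{"x":-0.28,"y":0.97,"z":0,"ax":0,"ay":0,"az":0,"jaw":0.9},{"x":-0.28,"y":0.97,"z":0,"ax":0,"ay":0,"az":0,"jaw":0.9},{"x":-0.28,"y":0.97,"z":0,"ax":0,"ay":0,"az":0,"jaw":0.9},{"x":-0.28,"y":0.97,"z":0,"ax":0,"ay":0,"az":0,"jaw":0.9},{"x":-0.28,"y":0.97,"z":0,"ax":0,"ay":0,"az":0,"jaw":0.9},{"x":-0.28,"y":0.97,"z":0,"ax":0,"ay":0,"az":0,"jaw":0.9},{"x":-0.28,"y":0.97,"z":0,"ax":0,"ay":0,"az":0,"jaw":0.9},{"x":-0.28,"y":0.97,"z":0,"ax":0,"ay":0,"az":0,"jaw":0.9},{"x":-0.28,"y":0.97,"z":0,"ax":0,"ay":0,"az":0,"jaw":0.9}]' && python3 -m crank '[{"x":-0.28,"y":0.97,"z":0,"ax":0,"ay":0,"az":0,"jaw":0.9},{"x":-0.28,"y":0.97,"z":0,"ax":0,"ay":0,"az":0,"jaw":0.9},{"x":-0.28,"y":0.97,"z":0,"ax":0,"ay":0,"az":0,"jaw":0.9},{"x":-0.28,"y":0.97,"z":0,"ax":0,"ay":0,"az":0,"jaw":0.9},{"x":-0.28,"y":0.97,"z":0,"ax":0,"ay":0,"az":0,"jaw":0.9},{"x":-0.28,"y":0.97,"z":0,"ax":0,"ay":0,"az":0,"jaw":0.9},{"x":-0.28,"y":0.97,"z":0,"ax":0,"ay":0,"az":0,"jaw":0.9},{"x":-0.28,"y":0.97,"z":0,"ax":0,"ay":0,"az":0,"jaw":0.9},{"x":0,"y":0,"z":0,"ax":0,"ay":0,"az":0,"jaw":0.9},{"x":0,"y":0,"z":0,"ax":0,"ay":0,"az":0,"jaw":0.9}]';  python3 - <<'E'
from h import *
go((.5627,.2825,.149))
f=eyes.grab_frame('wrist'); u,v=proj(f,(.5627,.2825,.1255)).round().astype(int); print(u,v)
cv2.imwrite("pics/wL.png",f["pixels"][:,:,::-1])
t=eyes.grab_frame('top')
for n,a in (("pet1",(268,153)),("pet2",(225,156))): print(n, t["pixels"][a[1],a[0]])
E
```

```text
t: 29.28
position: [0.6438, -0.2163, 0.2644]
tool_rot: [-0.679, 3.062, -0.004]
wrist_force: [-0.7, -0.2, -0.4]
opening: 0.743
gripper_force: 0.0
t: 30.78
position: [0.5955, 0.084, 0.2604]
tool_rot: [0.68, -3.066, -0.0]
wrist_force: [0.4, -0.0, -0.0]
opening: 0.904
gripper_force: 0.0
t: 32.02
position: [0.5647, 0.2829, 0.2606]
tool_rot: [0.681, -3.067, 0.0]
wrist_force: [0.1, -0.2, 0.5]
opening: 0.902
gripper_force: 0.0
t 32.025 pos [0.5647 0.2829 0.2606] shift [0.08 0.02 4.46] turn [-0. -0. -0.] open 0.902 gf 0.0 F [ 0.1 -0.2  0.5]
322 207
pet1 [141 131 126]
pet2 [140 137 128]
```

View pics/wL.png

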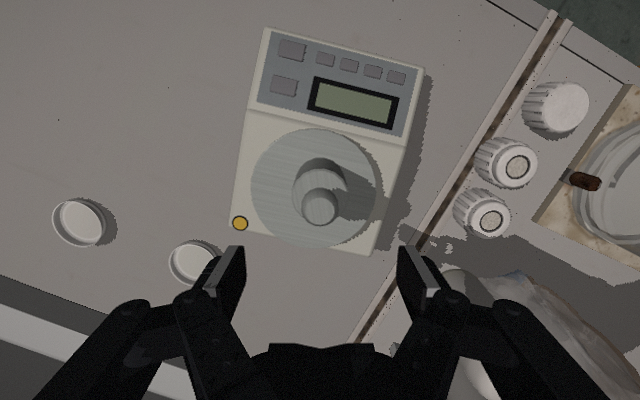

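The largest weight's knob is at (320,207), against (322,207) predicted. The dishes are untouched at (80,222) and (195,262). Descending.

```bash
python3 -m crank '[{"x":0.07,"y":-0.02,"z":0.5,"ax":0,"ay":0,"az":0,"jaw":0.9},{"x":0,"y":0,"z":0.9,"ax":0,"ay":0,"az":0,"jaw":0.9},{"x":0,"y":0,"z":0.9,"ax":0,"ay":0,"az":0,"jaw":0.9},{"x":0,"y":0,"z":0.9,"ax":0,"ay":0,"az":0,"jaw":0.9},{"x":0,"y":0,"z":0.8,"ax":0,"ay":0,"az":0,"jaw":0.9},{"x":0,"y":0,"z":0.45,"ax":0,"ay":0,"az":0,"jaw":0.9},{"x":0,"y":0,"z":0,"ax":0,"ay":0,"az":0,"jaw":0.9}]'; python3 -c "
from h import *
go((.5627,.2820,.149))"; python3 -m crank '[{"x":0,"y":0,"z":0,"ax":0,"ay":0,"az":0,"jaw":0.3},{"x":0,"y":0,"z":0,"ax":0,"ay":0,"az":0,"jaw":0.3},{"x":0,"y":0,"z":0,"ax":0,"ay":0,"az":0,"jaw":0.3},{"x":0,"y":0,"z":0,"ax":0,"ay":0,"az":0,"jaw":0.3},{"x":0,"y":0,"z":0,"ax":0,"ay":0,"az":0,"jaw":0.3},{"x":0,"y":0,"z":-0.5,"ax":0,"ay":0,"az":0,"jaw":0.3},{"x":0,"y":0,"z":-0.8,"ax":0,"ay":0,"az":0,"jaw":0.3},{"x":0,"y":0,"z":-0.9,"ax":0,"ay":0,"az":0,"jaw":0.3},{"x":0,"y":0,"z":-0.9,"ax":0,"ay":0,"az":0,"jaw":0.3},{"x":0,"y":0,"z":-0.5,"ax":0,"ay":0,"az":0,"jaw":0.3},{"x":0,"y":0,"z":0,"ax":0,"ay":0,"az":0,"jaw":0.3}]' 60; python3 - <<'E'
from h import *
go((.4945,-.2850,.23))
f=eyes.grab_frame('wrist')
g=cv2.cvtColor(f["pixels"],cv2.COLOR_RGB2GRAY)
for r in range(180,345,8): print(r,' '.join('%3d'%x for x in g[r,260:385:5]))
E
```

```text
t: 33.0
position: [0.563, 0.281, 0.1484]
tool_rot: [0.68, -3.065, 0.001]
wrist_force: [-0.3, -0.3, -0.3]
opening: 0.897
gripper_force: 0.0
t 33.0 pos [0.563  0.281  0.1484] shift [-0.01  0.04 -0.02] turn [-0.   -0.02 -0.01] open 0.897 gf 0.0 F [-0.3 -0.3 -0.3]
t: 34.38
position: [0.5633, 0.2818, 0.2396]
tool_rot: [-0.68, 3.067, 0.001]
wrist_force: [0.3, 0.1, -6.4]
opening: 0.52
gripper_force: 62.0
t 34.375 pos [0.5633 0.2818 0.2396] shift [ 12.08 -19.38   0.37] turn [ 0.01  0.   -0.  ] open 0.52 gf 61.994415521621704 F [ 0.3  0.1 -6.4]
180 137 142 139 136 138 140 141 139 137 137 140 140 139 135 138 142 139 136 137 138 137 137 136 138  96
188 134 136 139 140 138 136 136 139 143 139 136 140 141 137 137 133 134 140 137 135 136 139 138 139  98
196 139 138 140 137 135 139 138 138 138 138 138 140 133 134 139 141 136 136 138 139 136 134 133 134 100
204 137 137 136 134 137 137 144 143  97  86  83  79  75  70  65  61  51 141 138 135 133 137 137 134  91
212 140 135 135 135 138 139 110  90  89  81  81  77  73  67  62  59  57  50  49 136 134 133 135  80  96
220 137 138 137 136 138 115  91  87  8
[... 925 characters left out ...]
  78  71  89 103  97  92  90  84  79  70  63  52  45  82  80  82   7  24  23
300  14  14   9 132  72  75  52  51 105 110 106 101 101  96  88  77  70  64  55  71  80 130   7  19  15
308  15  12   4 127 130 111  53  58  55  57  92 127 127 133 102  90  82  75  64  54 129 129  89  23   9
316  15  14  97 132 130  58  54  59  81  78  78  80  78  75 133 135 130  85  71  64 131 131 131  18  16
324  16  10 129 128 131  44  54  79  82  77  80  79  78  81  77  82  76  77  69  66 131 129 146  95  10
332  14  17 129 132 130 133  64 133  79  78  77  79  76  79  79  81  77  75  75  93 129 146  70  16  14
340  20  12 136 130 127 130 131  65  80  78  78  78  79  78  76  82  74  79 129 126 144  55  38  10  11
```

The largest weight is held, knob at about (321,308). Carrying it at height.

```bash
python3 -m crank '[{"x":0.6,"y":-0.97,"z":0,"ax":0,"ay":0,"az":0,"jaw":0.3},{"x":0.6,"y":-0.97,"z":0,"ax":0,"ay":0,"az":0,"jaw":0.3},{"x":0.6,"y":-0.97,"z":0,"ax":0,"ay":0,"az":0,"jaw":0.3},{"x":0.6,"y":-0.97,"z":0,"ax":0,"ay":0,"az":0,"jaw":0.3},{"x":0.6,"y":-0.97,"z":0,"ax":0,"ay":0,"az":0,"jaw":0.3},{"x":0.6,"y":-0.97,"z":0,"ax":0,"ay":0,"az":0,"jaw":0.3},{"x":0.6,"y":-0.97,"z":0,"ax":0,"ay":0,"az":0,"jaw":0.3},{"x":0.6,"y":-0.97,"z":0,"ax":0,"ay":0,"az":0,"jaw":0.3},{"x":0.6,"y":-0.97,"z":0,"ax":0,"ay":0,"az":0,"jaw":0.3},{"x":0.6,"y":-0.97,"z":0,"ax":0,"ay":0,"az":0,"jaw":0.3}]' && python3 -m crank '[{"x":0.6,"y":-0.97,"z":0,"ax":0,"ay":0,"az":0,"jaw":0.3},{"x":0.6,"y":-0.97,"z":0,"ax":0,"ay":0,"az":0,"jaw":0.3},{"x":0.6,"y":-0.97,"z":0,"ax":0,"ay":0,"az":0,"jaw":0.3},{"x":0.6,"y":-0.97,"z":0,"ax":0,"ay":0,"az":0,"jaw":0.3},{"x":0.6,"y":-0.97,"z":0,"ax":0,"ay":0,"az":0,"jaw":0.3},{"x":0.6,"y":-0.97,"z":0,"ax":0,"ay":0,"az":0,"jaw":0.3},{"x":0.6,"y":-0.97,"z":0,"ax":0,"ay":0,"az":0,"jaw":0.3},{"x":0.6,"y":-0.97,"z":0,"ax":0,"ay":0,"az":0,"jaw":0.3},{"x":0.6,"y":-0.97,"z":0,"ax":0,"ay":0,"az":0,"jaw":0.3},{"x":0.6,"y":-0.95,"z":0.4,"ax":0,"ay":0,"az":0,"jaw":0.3},{"x":0,"y":0,"z":0.8,"ax":0,"ay":0,"az":0,"jaw":0.3},{"x":0,"y":0,"z":0,"ax":0,"ay":0,"az":0,"jaw":0.3}]'; python3 -m crank '[{"x":0,"y":0,"z":0,"ax":0,"ay":0,"az":0,"jaw":0.3},{"x":0,"y":0,"z":0,"ax":0,"ay":0,"az":0,"jaw":0.3}]'; python3 -c "
from blk import *
go((.4945,-.2850,.10))
f=eyes.grab_frame('wrist'); pocketL(f)
print(proj(f,(.4923,-.2856,.024)))
hand(f,(321,308),.0235)
m=cv2.inRange(cv2.cvtColor(f['pixels'],cv2.COLOR_RGB2HSV),(8,90,50),(28,255,255))
for r in range(135,215,6):
    x=np.where(m[r,220:420])[0]+220
    if len(x)>3: print(r,x[0],x[-1],[(x[i],x[i+1]) for i in np.where(np.diff(x)>4)[0]])"
```

```text
t: 35.67
position: [0.5291, -0.0025, 0.238]
tool_rot: [0.68, -3.064, -0.001]
wrist_force: [0.2, -0.2, -5.8]
opening: 0.518
gripper_force: 62.2
t: 37.17
position: [0.4948, -0.2838, 0.2063]
tool_rot: [0.678, -3.062, -0.006]
wrist_force: [0.0, -0.0, -5.4]
opening: 0.52
gripper_force: 62.4
t: 37.42
position: [0.4969, -0.2841, 0.2102]
tool_rot: [-0.682, 3.066, -0.001]
wrist_force: [-1.1, 0.4, -4.8]
opening: 0.518
gripper_force: 62.4
t 37.425 pos [ 0.4969 -0.2841  0.2102] shift [0.11 0.01 4.41] turn [-0.01  0.01  0.  ] open 0.518 gf 62.40880608558655 F [-1.1  0.4 -4.8]
[321.98284282 183.79152796]
in hand tool xy mm [ 3.7  0.1 23.5] [ 0.4935 -0.2856  0.1867]
135 273 370 []
141 274 370 []
147 274 370 []
153 274 369 []
159 274 369 [(np.int64(303), np.int64(341))]
165 275 369 [(np.int64(297), np.int64(347))]
171 275 369 [(np.int64(293), np.int64(350))]
177 275 368 [(np.int64(292), np.int64(352))]
183 276 368 [(np.int64(291), np.int64(352))]
189 276 368 [(np.int64(292), np.int64(351))]
195 276 367 [(np.int64(295), np.int64(348))]
201 277 367 [(np.int64(300), np.int64(344))]
207 277 367 [(np.int64(294), np.int64(347))]
213 277 366 [(np.int64(288), np.int64(353))]
```

Sideways it is on axis (pocket centre at (321.5,182)), and it needs about +2 mm in tool x. Lowering.

```bash
python3 -m crank '[{"x":0.09,"y":0,"z":0.7,"ax":0,"ay":0,"az":0,"jaw":0.3},{"x":0,"y":0,"z":0.8,"ax":0,"ay":0,"az":0,"jaw":0.3},{"x":0,"y":0,"z":0.8,"ax":0,"ay":0,"az":0,"jaw":0.3},{"x":0,"y":0,"z":0.7,"ax":0,"ay":0,"az":0,"jaw":0.3},{"x":0,"y":0,"z":0.4,"ax":0,"ay":0,"az":0,"jaw":0.3},{"x":0,"y":0,"z":0.2,"ax":0,"ay":0,"az":0,"jaw":0.3},{"x":0,"y":0,"z":0,"ax":0,"ay":0,"az":0,"jaw":0.3},{"x":0,"y":0,"z":0.2,"ax":0,"ay":0,"az":0,"jaw":0.3},{"x":0,"y":0,"z":0.2,"ax":0,"ay":0,"az":0,"jaw":0.3},{"x":0,"y":0,"z":0.15,"ax":0,"ay":0,"az":0,"jaw":0.3},{"x":0,"y":0,"z":0,"ax":0,"ay":0,"az":0,"jaw":0.3}]'; python3 -c "
from h import *
go((.4945,-.2850,.10))"
```

```text
t: 38.85
position: [0.4941, -0.2852, 0.1052]
tool_rot: [0.68, -3.066, -0.001]
wrist_force: [0.5, -0.0, -5.1]
opening: 0.518
gripper_force: 62.6
t 38.85 pos [ 0.4941 -0.2852  0.1052] shift [-0.02  0.    0.21] turn [ 0.01 -0.01 -0.  ] open 0.518 gf 62.6296591758728 F [ 0.5 -0.  -5.1]
```

```bash
python3 -m crank '[{"x":0,"y":0,"z":0.1,"ax":0,"ay":0,"az":0,"jaw":0.3},{"x":0,"y":0,"z":0.08,"ax":0,"ay":0,"az":0,"jaw":0.3},{"x":0,"y":0,"z":0.04,"ax":0,"ay":0,"az":0,"jaw":0.3},{"x":0,"y":0,"z":0,"ax":0,"ay":0,"az":0,"jaw":0.3}]'; python3 -c "
from h import *
go((.4945,-.2850,.10))"
```

```text
t: 39.35
position: [0.4944, -0.2853, 0.1008]
tool_rot: [-0.681, 3.067, -0.001]
wrist_force: [-2.3, 1.1, 1.4]
opening: 0.523
gripper_force: 63.3
t 39.35 pos [ 0.4944 -0.2853  0.1008] shift [-0.01  0.01  0.03] turn [-0.  0. -0.] open 0.523 gf 63.26884746551514 F [-2.3  1.1  1.4]
```

It has touched the floor (-5 to +1.4 N). Releasing and rising.

```bash
python3 -m crank '[{"x":0,"y":0,"z":0.02,"ax":0,"ay":0,"az":0,"jaw":0.3},{"x":0,"y":0,"z":0,"ax":0,"ay":0,"az":0,"jaw":0.58},{"x":0,"y":0,"z":0,"ax":0,"ay":0,"az":0,"jaw":0.7},{"x":0,"y":0,"z":0,"ax":0,"ay":0,"az":0,"jaw":0.8},{"x":0,"y":0,"z":0,"ax":0,"ay":0,"az":0,"jaw":0.8},{"x":0,"y":0,"z":-0.5,"ax":0,"ay":0,"az":0,"jaw":0.8},{"x":0,"y":0,"z":-1,"ax":0,"ay":0,"az":0,"jaw":0.8},{"x":0,"y":0,"z":-1,"ax":0,"ay":0,"az":0,"jaw":0.8},{"x":0,"y":0,"z":-1,"ax":0,"ay":0,"az":0,"jaw":0.8},{"x":0,"y":0,"z":-1,"ax":0,"ay":0,"az":0,"jaw":0.8},{"x":0,"y":0,"z":-1,"ax":0,"ay":0,"az":0,"jaw":0.8},{"x":0,"y":0,"z":-1,"ax":0,"ay":0,"az":0,"jaw":0.8}]' && python3 -m crank '[{"x":1,"y":0,"z":-0.5,"ax":0,"ay":0,"az":0,"jaw":0.8},{"x":1,"y":0,"z":-0.5,"ax":0,"ay":0,"az":0,"jaw":0.8},{"x":1,"y":0,"z":0,"ax":0,"ay":0,"az":0,"jaw":0.8},{"x":1,"y":0,"z":0,"ax":0,"ay":0,"az":0,"jaw":0.8},{"x":0,"y":0,"z":0,"ax":0,"ay":0,"az":0,"jaw":0.8},{"x":0,"y":0,"z":0,"ax":0,"ay":0,"az":0,"jaw":0.8}]'; python3 - <<'E'
from h import *
go((.4945,-.2850,.10))
# knob spheres in scene view: bright/grey blobs near expected pixels for weights resting on pocket floor
s=eyes.grab_frame("scene"); t=eyes.grab_frame("top")
for n,p,h,r in (("L",(.4945,-.284),.0625,.0135),("2",(.5533,-.256),.0495,.0105),("3",(.603,-.233),.0405,.0085),("s",(.6437,-.2142),.0325,.0065)):
  for nm,f in (("scene",s),("top",t)):
    c=proj(f,(*p,.012+h)).round(1); top=proj(f,(*p,.012+h+r)).round(1)
    u,v=c.round().astype(int); g=f["pixels"][v-9:v+10,u-9:u+10]
    hsv=cv2.cvtColor(g,cv2.COLOR_RGB2HSV); print(n,nm,c,"top",top); print('\n'.join(''.join('#' if x<70 else '.' for x in row) for row in hsv[:,:,1]))
E
```

```text
t: 40.85
position: [0.4943, -0.2853, 0.2641]
tool_rot: [-0.68, 3.066, -0.001]
wrist_force: [0.1, -0.6, 0.1]
opening: 0.802
gripper_force: 0.0
t: 41.6
position: [0.4034, -0.3278, 0.2867]
tool_rot: [0.68, -3.067, -0.001]
wrist_force: [0.7, 0.4, 0.5]
opening: 0.802
gripper_force: 0.0
t 41.6 pos [ 0.4034 -0.3278  0.2867] shift [-4.03  0.01  7.47] turn [ 0.01 -0.   -0.01] open 0.802 gf 0.0 F [0.7 0.4 0.5]
L scene [389.4 177.2] top [389.7 173.1]
###################
###################
###################
###################
###################
###################
###################
###################
###################
###################
###################
###################
###################
###################
###################
###################
..#################
..#################
..################.
L top [378.1 228.1] top [378.8 228. ]
###################
###################
###################
###################
###################
###################
###################
###################
###################
###################
###################
##################
[... 1955 characters left out ...]
##
###################
###################
###....############
###.....####....###
##......####.......
##......###........
#......######......
#......######......
.......######......
.......######......
.......######......
.......######......
......#######......
.........#.........
s top [352.3 180.5] top [352.5 180.2]
########...........
######.............
####...............
##.................
...................
...................
...................
........####.......
......#######......
.....########......
.....########......
.....########......
.....########......
......######.......
.......####........
...................
...................
...................
...................
```

Bodies and knobs show at the expected pixels in both views. All four contact heights came out 14–15 mm above their grasp heights, which fits the 12 mm pocket floor. The gripper is clear.

```bash
python3 -c "
from station import arm
print(arm.finish_job())"
```

```text
the job is handed in; nothing more can be done
None
```

I put all four weights into their own pockets, each lowered until the force reading showed it on the floor, and handed the job in after about 42 s of robot time; the hand-in gave no verdict, and in the last camera check all four stood where expected.

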